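# Load the media warmer and start it

## Task

Get the bottle warmer going: take every spent tube out of its cells and stand it upright in the discard tray, and stand every media bottle from the bench upright in the warmer, one per cell. When the loading is done, move the temperature probe from its parking block into the warmer's probe well, pushed fully home, and only then throw the power lever all the way over to on. Leave the other things on the bench where they are.

Things in the scene. Friction and masses are not known exactly. Their poses are not given: they have to be found in the camera images.
- warmer: fixed dry bottle warmer: aluminium tray 142 (x) by 210 (y) mm, 55 high, with 2 x 3 square cells at 68 mm pitch; at its -y side a white control pod 70 mm wide, 50 high. Five cells are open; the sixth (-x side, next to the pod) is filled by a steel block with the probe well. Origin: centre of the tray's underside on the bench; x points away from the robot (within 0.2 rad), z up
- cell0 (a point): centre of the inner floor of a cell of the warmer (62 mm square inside, walls 6 mm thick rising 45 mm above this floor). Axes as the warmer's
- cell1 (a point): centre of the inner floor of a cell of the warmer (62 mm square inside, walls 6 mm thick rising 45 mm above this floor). Axes as the warmer's
- cell2 (a point): centre of the inner floor of a cell of the warmer (62 mm square inside, walls 6 mm thick rising 45 mm above this floor). Axes as the warmer's
- cell3 (a point): centre of the inner floor of a cell of the warmer (62 mm square inside, walls 6 mm thick rising 45 mm above this floor). Axes as the warmer's
- cell4 (a point): centre of the inner floor of a cell of the warmer (62 mm square inside, walls 6 mm thick rising 45 mm above this floor). Axes as the warmer's
- well (a point): mouth of the probe well, on the top face of the steel block (55 mm above the bench): a round hole 11 mm across and 44 mm deep, straight down. Axes as the warmer's
- power (a joint): power switch, a lever on top of the pod: 0 = off, leaning to the warmer's -x (0.5 rad from vertical); 1.0 rad = fully on, leaning to the warmer's +x. It turns about a line parallel to the warmer's y, 72 mm above the bench, in the middle of the pod; it stays where it is left and needs about 1 N at its ball. Starts between 0 and 0.1
- power_tip (a point): centre of the black ball (26 mm across) at the top of the lever, 60 mm from its pivot; moves with the lever. The rod below it is 10 mm thick
- bottle0: one of the amber media bottles (all alike): body 50 mm across and 55 mm high, sloping shoulder from 55 to 68 mm, blue cap 34 mm across from 68 to 108 mm above the underside (total height 108 mm), 110 to 220 g, half full so bottom-heavy. Origin: centre of the underside, z up along the bottle. May be absent
- bottle1: one of the amber media bottles (all alike): body 50 mm across and 55 mm high, sloping shoulder from 55 to 68 mm, blue cap 34 mm across from 68 to 108 mm above the underside (total height 108 mm), 110 to 220 g, half full so bottom-heavy. Origin: centre of the underside, z up along the bottle. May be absent
- bottle2: one of the amber media bottles (all alike): body 50 mm across and 55 mm high, sloping shoulder from 55 to 68 mm, blue cap 34 mm across from 68 to 108 mm above the underside (total height 108 mm), 110 to 220 g, half full so bottom-heavy. Origin: centre of the underside, z up along the bottle. May be absent
- bottle3: one of the amber media bottles (all alike): body 50 mm across and 55 mm high, sloping shoulder from 55 to 68 mm, blue cap 34 mm across from 68 to 108 mm above the underside (total height 108 mm), 110 to 220 g, half full so bottom-heavy. Origin: centre of the underside, z up along the bottle. May be absent
- tube0: one of the spent tubes (all alike): plain straight cylinder 30 mm across, 100 mm high, flat bottom, pale grey with a white cap of the same width, about 50 g. Origin: centre of the underside, z up along the tube. At the start it stands in a cell of the warmer. May be absent
- tube1: one of the spent tubes (all alike): plain straight cylinder 30 mm across, 100 mm high, flat bottom, pale grey with a white cap of the same width, about 50 g. Origin: centre of the underside, z up along the tube. At the start it stands in a cell of the warmer. May be absent
- tube2: one of the spent tubes (all alike): plain straight cylinder 30 mm across, 100 mm high, flat bottom, pale grey with a white cap of the same width, about 50 g. Origin: centre of the underside, z up along the tube. At the start it stands in a cell of the warmer. May be absent
- tray: the discard tray, a fixed square steel tray 120 x 120 mm with a 4 mm floor and 4 mm walls 18 mm high. Origin: centre of its underside, z up
- probe: wireless temperature probe: steel stem 8 mm across, 42 long (lowest 8 mm pointed), under a round black head 22 mm across, 40 high; 40 g. Starts fully home in a like hole (11 across, 44 deep) of its parking block, fixed, grey, 60 x 60 x 50 mm high. Origin: the stem's tip, z up to the head. Fully home, the head's underside rests on the block's top face
- beaker: glass beaker, 56 mm across, 70 mm high. Bystander, loose, to be left alone. Origin: centre of its underside
- dishes: stack of clear culture dishes, 58 mm across, 52 mm high. Bystander, loose, to be left alone. Origin: centre of its underside
- flask: clear flat culture flask, lying, 100 x 75 x 35 mm with a blue cap at its +x end reaching 80 mm from the origin. Bystander, loose, to be left alone. Origin: centre of its underside
- tipbox: box of pipette tips, 122 x 87 x 65 mm. Bystander, loose, to be left alone. Origin: centre of its underside
- mouse: black computer mouse, 105 x 60 x 30 mm. Bystander, loose, to be left alone. Origin: centre of its underside
- slidebox: cardboard box of slides, 90 x 50 x 30 mm. Bystander, loose, to be left alone. Origin: centre of its underside

How it is judged:
On the way, in this order (a step that is already met when the one before it is completed fails the run):
1. every spent tube stands in the discard tray and every media bottle stands in a cell of its own ((horizontal distance between bottle0 and cell0 below 0.018 m or horizontal distance between bottle0 and cell1 below 0.018 m or horizontal distance between bottle0 and cell2 below 0.018 m or horizontal distance between bottle0 and cell3 below 0.018 m or horizontal distance between bottle0 and cell4 below 0.018 m) and z of bottle0 in the frame of warmer between 0.004 and 0.018 m and angle between each of bottle0, bottle1, bottle2, bottle3, tube0, tube1, tube2's own z axis and vertical below 0.12 rad and (horizontal distance between bottle1 and cell0 below 0.018 m or horizontal distance between bottle1 and cell1 below 0.018 m or horizontal distance between bottle1 and cell2 below 0.018 m or horizontal distance between bottle1 and cell3 below 0.018 m or horizontal distance between bottle1 and cell4 below 0.018 m) and z of bottle1 in the frame of warmer between 0.004 and 0.018 m and (horizontal distance between bottle2 and cell0 below 0.018 m or horizontal distance between bottle2 and cell1 below 0.018 m or horizontal distance between bottle2 and cell2 below 0.018 m or horizontal distance between bottle2 and cell3 below 0.018 m or horizontal distance between bottle2 and cell4 below 0.018 m) and z of bottle2 in the frame of warmer between 0.004 and 0.018 m and (horizontal distance between bottle3 and cell0 below 0.018 m or horizontal distance between bottle3 and cell1 below 0.018 m or horizontal distance between bottle3 and cell2 below 0.018 m or horizontal distance between bottle3 and cell3 below 0.018 m or horizontal distance between bottle3 and cell4 below 0.018 m) and z of bottle3 in the frame of warmer between 0.004 and 0.018 m and x of tube0 in the frame of tray between -0.05 and 0.05 m and y of tube0 in the frame of tray between -0.05 and 0.05 m and z of each of tube0, tube1, tube2 in the frame of tray below 0.012 m and x of tube1 in the frame of tray between -0.05 and 0.05 m and y of tube1 in the frame of tray between -0.05 and 0.05 m and x of tube2 in the frame of tray between -0.05 and 0.05 m and y of tube2 in the frame of tray between -0.05 and 0.05 m), for 0.2 s.
2. the probe is fully home in the warmer's well (horizontal distance between probe and well below 0.006 m and z of probe in the frame of well below -0.038 m and angle between probe's own z axis and vertical below 0.1 rad), for 0.2 s.
3. the power lever is over to on (value of joint power above 0.85 rad), for 0.2 s.
At the end, for the whole second after the job is handed in: Every bottle stands upright (within 0.12 rad) on the floor of its own cell, every spent tube upright on the floor of the discard tray, the probe in the well at least 38 mm deep, the lever at 0.85 rad or more; all at rest and released (all of step 1 and all of step 2 and value of joint power above 0.85 rad and linear speed of each of bottle0, bottle1, bottle2, bottle3, tube0, tube1, tube2, probe below 0.02 m/s); the robot touches nothing.
It fails at once if a bystander (beaker, dishes, flask, tip box, mouse, slide box) is moved by more than 40 mm or tipped over (distance of any of beaker, dishes, flask, tipbox, mouse, slidebox from where it was at the start of the episode above 0.04 m or angle between any of beaker, dishes, flask, tipbox, mouse, slidebox's own z axis and vertical above 0.5 rad).
Of bottle0, bottle1, bottle2, bottle3 only 3 to 4 are there at a start; the rules pass over those that are not, and their reading is None.
Of tube0, tube1, tube2 only 1 to 2 are there at a start; the rules pass over those that are not, and their reading is None.
At some moment in a run one of bottle0, bottle1, bottle2, bottle3 may be knocked a few centimetres aside while the robot is not near it.
It also fails if it takes over 210 s, if anything falls off the work surface, if the arm or the gripper's body presses on something with over 40 N, if the wrist force passes 120 N, or if a joint passes its speed limit or range.

## Robot

A 6-joint arm with a two-finger parallel gripper is mounted at the origin on the work surface. World frame = base frame: x ahead of the robot, y to its left, z up, the work surface at z = 0. Lengths are in m, angles in rad, forces in N, time in s.
With the tool pointing down it reaches from about 0.425 to 0.95 m from the base axis. Payload 3.5 kg.
Tool frame: the origin (TCP) lies on the centre line of the jaws, within the pads' length; the fingertips stand 19 mm ahead of it and the grasp point (between the pads) is the TCP; z points along the fingers, y is the line along which they close (so a half turn about z gives the same grasp; the last joint's range is limited). The gripper opens to 85 mm and grips with 20 to 120 N. Pads are 22 mm wide; open, the fingers measure 114 mm over their backs; the gripper's body (76 mm by 85 mm) begins 54 mm behind the grasp point. The pads swing forward as they close: fully open they stand 13 mm farther back than shut.
Start: joints at [1.032, 0.286, 1.577, -0, 1.279, -0.15], TCP at [0.256, 0.625, 0.25] pointing down, gripper open.
Joint ranges: [-2.77, 2.77], [-0.9, 2.22], [0.21, 2.48], [-1.53, 4.67], [0.24, 2.81], [-2.84, 2.84]. Speed limits (rad/s): [2.79, 2.79, 3.14, 3.14, 3.14, 3.14].

## Interface

Orientations are given as a unit quaternion [x, y, z, w].
In Python, from plant import ctrl, imaging gives the robot as it stands. The module is installed in compiled form; this text tells all that it offers.
- The arm moves only by the shell command python3 -m handwheel 'ROWS' [OPENING] [FORCE]. ROWS is JSON, one flat list of numbers, 6 for each row, row after row: the shift along the world's x, y, z in units of 150 mm (1.0 is 150 mm), then the turn, a rotation vector about the world's x, y, z in units of 90 degrees (1.0 is 90 degrees). In form: [tx, ty, tz, rx, ry, rz, tx, ty, tz, rx, ry, rz, ...]. A call has 1 to 5 rows; each row shifts and turns the commanded pose from where the row before left it; what a row does not reach is not made up. A row lasts 1/12 s, in which the tool goes at most 41.7 mm and 7.16 degrees, less where a joint would pass 70% of its speed; a pose out of reach is approached as far as the arm can. A call with a number of a shift or a turn outside -1 to 1 is refused whole. A call with a gripper value outside its range is refused whole. OPENING is the opening, from 0 (shut) to 1 (fully open), set as the call begins (- or left out, the last holds). The fingers move at their own pace and stop on an object; FORCE is the grip in N (left out, the last holds). Time passes only in rows, so rows that do not move let the fingers close. It gives the time, the measured TCP pose, the force, the opening and the grip force at its end, in the units of the state.
- ctrl.get_state(): the state, without advancing time (a new reading comes with each control period).
- imaging.read_camera(name): name is "scene" or "side" or "wrist"; returns (picture, depth): 480x640x3 uint8, blue, green, red; 480x640 float32, m along the optical axis (not along the pixel's ray), 0 where there is no reading.
- imaging.get_calibration(name): a dict with "fovy" (degrees; the focal length in pixels is half the picture's height over the tangent of half this angle, whatever the lens; pixels are square), "cx", "cy" (the principal point, pixels), "distortion" ([k1, k2, p1, p2, k3] as OpenCV has them; the pictures are not rectified), "R" (3x3) and "t" (3): a world point X has camera coordinates R X + t. Camera axes: x right, y down, z forward; pixel columns grow to the right and rows downward; lengths in m; the calibration is good to about 2 mm. A picture is of the moment at which its call begins: read the wrist's pose just before it. get_calibration takes no time and is no camera call; for the wrist camera it gives the pose at the moment of the call.
- ctrl.sign_off(): hands the job in; it is judged then, once.
The state is a dict: "time": time; "qpos": joint angles; "dq": joint speeds; "joint_efforts": joint torques, N m; "eef_pos": TCP position; "tcp_rot": TCP orientation; "contact_force": force on the tool from outside, world axes, zero at the start; "wrist_torque": the same for the moment, N m; "opening": opening from 0.0 (shut) to 1.0 (fully open); "finger_force": force on a finger pad.
Only numpy, scipy, OpenCV 4.12 (cv2) and the standard library are available. Lean on these libraries where they do the work, as an engineer would, in place of code of your own. Each camera call takes 0.05 s, during which the arm holds its last target. There are 200 camera calls.

## Working session

There is one attempt and no reset: what is moved stays moved. The work goes in short steps, Python scripts to look and compute and a shell command to move; the robot and the scene stay as the last step left them, time stands still between calls to the robot, and variables do not carry over. Pictures are saved under pics/ and viewed, at most 14 in all, crops included, and the job is handed in when it is done.

```bash
mkdir -p pics; cat > h.py <<'E'
import numpy as np, cv2
from plant import ctrl, imaging
def cal(n):
    c=imaging.get_calibration(n); f=240/np.tan(np.radians(c["fovy"])/2)
    return np.array([[f,0,c["cx"]],[0,f,c["cy"]],[0,0,1]]),np.array(c["distortion"],float),np.array(c["R"]),np.array(c["t"])
def snap(n,name=None):
    c=cal(n); im,d=imaging.read_camera(n)
    if name: cv2.imwrite(f"pics/{name}.png",im)
    np.savez(f"pics/{name or n}.npz",im=im,d=d,K=c[0],D=c[1],R=c[2],t=c[3])
    return im,d,c
def load(name):
    z=np.load(f"pics/{name}.npz"); return z["im"],z["d"],(z["K"],z["D"],z["R"],z["t"])
def atz(c,uv,z):  # pixel -> world on plane z
    K,D,R,t=c; p=cv2.undistortPoints(np.array(uv,float).reshape(-1,1,2),K,D).reshape(-1,2)
    r=np.c_[p,np.ones(len(p))]@R; o=-R.T@t; return o+r*((z-o[2])/r[:,2])[:,None]
def cloud(d,c):
    K,D,R,t=c; v,u=np.mgrid[0:480,0:640]; p=cv2.undistortPoints(np.stack([u,v],-1).reshape(-1,1,2).astype(float),K,D).reshape(-1,2)
    X=np.c_[p,np.ones(len(p))]*d.reshape(-1,1); W=(X-t)@R; W[d.ravel()==0]=np.nan; return W.reshape(480,640,3)
E
python3 - <<'E'
from h import *
print(ctrl.get_state())
for n in("scene","side","wrist"):
    im,d,c=snap(n,n+"0"); print(n,-c[2].T@c[3],c[2][2],c[0][0,0],c[1],(d>0).mean())
E
```

```text
{'time': 0.0, 'qpos': array([ 1.03200884e+00,  2.87191832e-01,  1.57816915e+00, -1.11240866e-05,
        1.27861600e+00, -1.49992017e-01]), 'dq': array([-5.68994381e-04, -1.30364966e-03,  4.23997816e-04,  1.29291687e-03,
       -1.56871748e-03, -9.38620139e-05]), 'joint_efforts': array([ 3.07932896e-04, -4.05995286e+01, -2.92619312e+01, -1.85819331e-04,
        5.89569536e-03,  6.81785167e-06]), 'eef_pos': array([0.25552664, 0.62410218, 0.24893394]), 'tcp_rot': array([ 1.93173932e-01,  9.81163804e-01, -1.12395625e-03, -3.97488165e-04]), 'contact_force': array([0.14118127, 0.79614606, 0.06233319]), 'wrist_torque': array([-0.00513955,  0.00907911,  0.0263092 ]), 'finger_force': 0.0, 'opening': 1.0009675169054482}
scene [1.33112171 0.29407051 0.95923821] [-0.64636676 -0.25439803 -0.71936893] 585.3928602625288 [-0.14737307  0.          0.          0.          0.        ] 0.9959309895833334
side [ 0.35990683 -0.81105579  0.56358251] [ 0.19622028  0.85596118 -0.47835975] 454.35839247229774 [-0.06692761  0.          0.          0.          0.        ] 0.9959733072916667
wrist [0.19190113 0.65035036 0.37331712] [ 0.25235744 -0.10588066 -0.96182379] 403.9947439768576 [0.00559681 0.         0.         0.         0.        ] 0.995947265625
```

View pics/scene0.png

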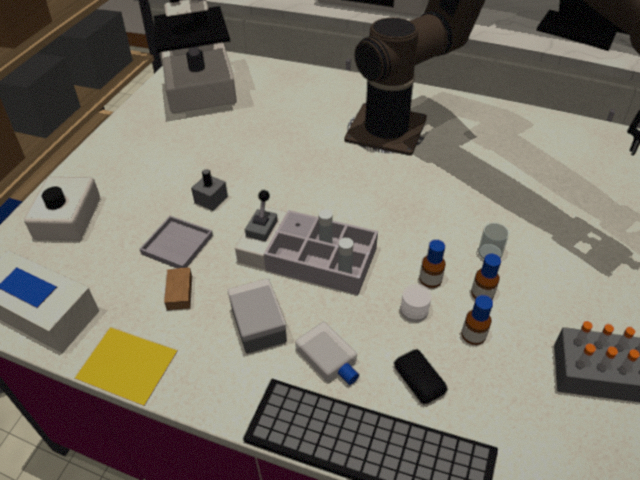

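View pics/side0.png

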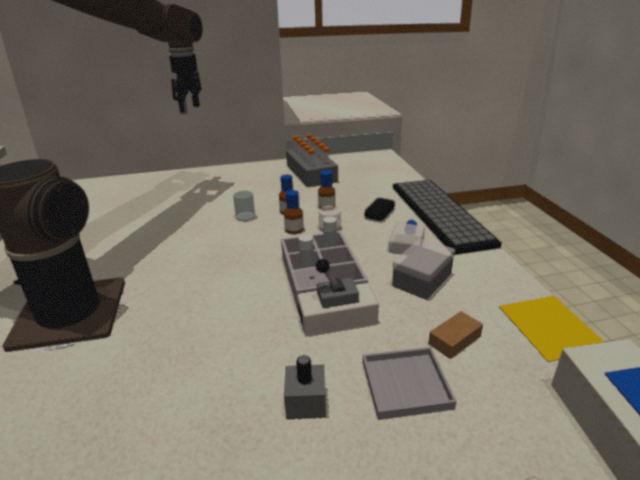

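The scene camera shows three bottles with caps at (437,247), (491,263) and (483,305), and two tubes at (326,222) and (346,246). It also shows the probe at (208,177), the tray at (177,242) and the lever ball at (264,196). I'll measure these from both clouds.

```bash
python3 - <<'E'
from h import *
from scipy.ndimage import label
out=[]
for n in("scene0","side0"):
    im,d,c=load(n); W=cloud(d,c)
    hsv=cv2.cvtColor(im,cv2.COLOR_BGR2HSV)
    m=(W[...,0]>.2)&(W[...,0]<1.0)&(abs(W[...,1])<.62)
    t=m&(abs(W[...,2])<.008); print(n,"table z",np.nanmedian(W[t][:,2]))
    b=m&(hsv[...,0]>100)&(hsv[...,0]<130)&(hsv[...,1]>120)&(W[...,2]>.06)
    for nm,mk in(("cap",b),("high",m&(W[...,2]>.082)&(W[...,2]<.2)&~b)):
        L,k=label(mk)
        for i in range(1,k+1):
            q=W[L==i]
            if len(q)<25: continue
            zt=np.percentile(q[:,2],97); tp=q[q[:,2]>zt-.006]
            v,u=np.argwhere(L==i).mean(0)
            print(nm,len(q),"px",round(u),round(v),"zmax",zt.round(3),"top mid",((tp.min(0)+tp.max(0))/2).round(3)[:2],"ext",np.ptp(tp,axis=0).round(3)[:2])
    # orthographic map: x 0.3..0.95 up, y .45..-.45
    s=1000; H=np.full((600,800,3),40,np.uint8); Z=np.full((600,800),-9.)
    P=W[m].astype(float); C=im[m]; o=np.argsort(P[:,2]); P=P[o];C=C[o]
    r=((0.90-P[:,0])*s).astype(int); cc=((.35-P[:,1])*s).astype(int); k=(r>=0)&(r<600)&(cc>=0)&(cc<800)
    for a in(0,1,2):
        for bb in(0,1,2): 
            H[np.clip(r[k]+a-1,0,599),np.clip(cc[k]+bb-1,0,799)]=C[k]
    cv2.imwrite(f"pics/o_{n}.png",H)
E
```

```text
scene0 table z -0.00020193760736399993
cap 300 px 436 251 zmax 0.11 top mid [0.501 0.234] ext [0.033 0.029]
cap 334 px 491 265 zmax 0.11 top mid [0.502 0.346] ext [0.034 0.031]
cap 1156 px 27 287 zmax 0.086 top mid [ 0.861 -0.517] ext [0.068 0.124]
cap 376 px 482 307 zmax 0.11 top mid [0.613 0.346] ext [0.034 0.03 ]
high 57 px 206 173 zmax 0.093 top mid [ 0.428 -0.325] ext [0.024 0.023]
high 251 px 262 205 zmax 0.139 top mid [ 0.497 -0.145] ext [0.022 0.023]
high 120 px 58 198 zmax 0.102 top mid [ 0.624 -0.613] ext [0.04  0.013]
high 237 px 325 218 zmax 0.113 top mid [ 0.491 -0.007] ext [0.033 0.029]
high 257 px 345 247 zmax 0.112 top mid [0.557 0.059] ext [0.032 0.03 ]
high 36 px 430 246 zmax 0.109 top mid [0.498 0.225] ext [0.028 0.016]
high 145 px 585 329 zmax 0.113 top mid [0.609 0.537] ext [0.019 0.018]
high 161 px 606 332 zmax 0.113 top mid [0.603 0.576] ext [0.021 0.018]
high 132 px 627 335 zmax 0.113 top mid [0.597 0.613] ext [0.02  0.013]
high 157 px 588 352 zmax 0.114 top mid [0.659 0.544] ext [0.021 0.016]
high 157 px 610 355 zmax 0.113 top mid [0.652 0.584] ext [0.018 0.0
[... 191 characters left out ...]
 289 192 zmax 0.11 top mid [0.498 0.282] ext [0.028 0.14 ]
cap 812 px 628 385 zmax 0.085 top mid [ 0.86  -0.495] ext [0.064 0.071]
high 123 px 322 149 zmax 0.111 top mid [0.653 0.575] ext [0.021 0.086]
high 138 px 307 151 zmax 0.112 top mid [0.604 0.571] ext [0.028 0.094]
high 38 px 289 178 zmax 0.11 top mid [0.502 0.346] ext [0.033 0.031]
high 26 px 297 195 zmax 0.11 top mid [0.51  0.233] ext [0.011 0.021]
high 209 px 330 224 zmax 0.112 top mid [0.557 0.058] ext [0.028 0.031]
high 253 px 306 243 zmax 0.112 top mid [ 0.49  -0.009] ext [0.027 0.03 ]
high 322 px 328 273 zmax 0.138 top mid [ 0.495 -0.147] ext [0.022 0.02 ]
high 171 px 303 362 zmax 0.092 top mid [ 0.425 -0.33 ] ext [0.021 0.02 ]
```

View pics/o_scene0.png

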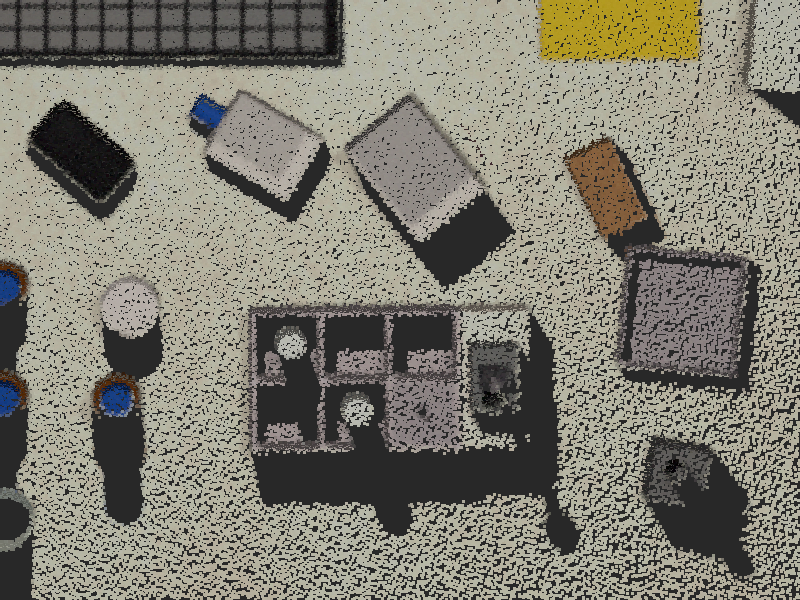

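The top-down map agrees across the two cameras: cap tops at 0.110 and tube tops at 0.112. Next I'll fit the warmer, tray and parking block rectangles.

```bash
python3 - <<'E'
from h import *
for n in("scene0","side0"):
    im,d,c=load(n); W=cloud(d,c).reshape(-1,3)
    def rect(nm,x0,x1,y0,y1,z0,z1):
        q=W[(W[:,0]>x0)&(W[:,0]<x1)&(W[:,1]>y0)&(W[:,1]<y1)&(W[:,2]>z0)&(W[:,2]<z1)]
        # drop stray points
        (cx,cy),(w,h),a=cv2.minAreaRect((q[:,:2]*1000).astype(np.float32))
        print(n,nm,len(q),"c",round(cx,1),round(cy,1),"size",round(w,1),round(h,1),"ang",round(a,1),"z",np.median(q[:,2]).round(4))
    rect("warmer",.42,.62,-.115,.13,.052,.058)
    rect("tray",.48,.70,-.43,-.25,.014,.021)
    rect("park",.36,.49,-.40,-.27,.046,.054)
    for nm,x,y in(("c00",.486,.065),("c10",.555,.065),("c11",.553,-.005),("c12",.553,-.073),("c01",.487,-.005)):
        q=W[(abs(W[:,0]-x)<.022)&(abs(W[:,1]-y)<.022)&(W[:,2]<.03)]; print(nm,len(q),np.median(q[:,2]).round(4) if len(q) else None)
E
```

```text
scene0 warmer 1695 c 521.6 -7.3 size 147.1 216.2 ang 0.5 z 0.0548
scene0 tray 426 c 588.5 -332.1 size 127.1 125.4 ang 85.2 z 0.0172
scene0 park 334 c 428.1 -326.1 size 67.5 66.3 ang 80.2 z 0.0492
c00 59 0.0099
c10 41 0.0111
c11 109 0.0105
c12 94 0.01
c01 19 0.0107
side0 warmer 1334 c 521.6 -6.5 size 142.8 214.6 ang 0.5 z 0.0553
side0 tray 1004 c 611.4 -323.9 size 146.2 166.5 ang 85.0 z 0.0175
side0 park 1077 c 425.7 -328.9 size 63.7 60.4 ang 79.5 z 0.0503
c00 0 None
c10 0 None
c11 0 None
c12 0 None
c01 0 None
```

```bash
R='m'; python3 -m handwheel '[0.1,-0.19,0,0,0,0.0125,0.1,-0.19,0,0,0,0.0125,0.1,-0.19,0,0,0,0.0125,0.1,-0.19,0,0,0,0.0125,0.1,-0.19,0,0,0,0.0125]' 1 30
python3 -m handwheel '[0.1,-0.19,0,0,0,0.0125,0.1,-0.19,0,0,0,0.0125,0.1,-0.19,0,0,0,0.0125,0.1,-0.19,0,0,0,0.0125,0.1,-0.19,0,0,0,0.0125]'
python3 -m handwheel '[0.1,-0.19,0,0,0,0.0125,0.1,-0.19,0,0,0,0.0125,0.1,-0.19,0,0,0,0.0125,0.1,-0.19,0,0,0,0.0125,0.1,-0.19,0,0,0,0.0125]'
python3 -m handwheel '[0.1,-0.18,0,0,0,0.0125,0.1,-0.18,0,0,0,0.0125,0.1,-0.18,0,0,0,0.0125,0.1,-0.18,0,0,0,0.0125,0,0,0,0,0,0]'
python3 - <<'E'
from h import *
snap("wrist","w1"); s=ctrl.get_state(); print(s["eef_pos"],s["tcp_rot"],s["time"])
E
```

```text
time: 0.57
eef_pos: [0.3311, 0.4807, 0.2499]
tcp_rot: [0.144, 0.99, -0.0, -0.0]
contact_force: [0.6, 0.5, -0.1]
opening: 0.997
finger_force: 0.0
time: 0.98
eef_pos: [0.4061, 0.3381, 0.25]
tcp_rot: [0.095, 0.995, -0.0, -0.0]
contact_force: [-0.1, 0.3, 0.0]
opening: 1.003
finger_force: 0.0
time: 1.4
eef_pos: [0.4811, 0.1956, 0.2501]
tcp_rot: [0.047, 0.999, -0.0, -0.0]
contact_force: [0.5, -0.5, 0.1]
opening: 0.999
finger_force: 0.0
time: 1.82
eef_pos: [0.5427, 0.085, 0.2501]
tcp_rot: [0.01, 1.0, -0.001, 0.0]
contact_force: [-0.3, -0.4, 0.9]
opening: 1.001
finger_force: 0.0
[0.54162923 0.08691461 0.24992019] [ 9.90701853e-03  9.99950870e-01 -9.12487965e-05 -3.16419640e-04] 1.8667
```

View pics/w1.png

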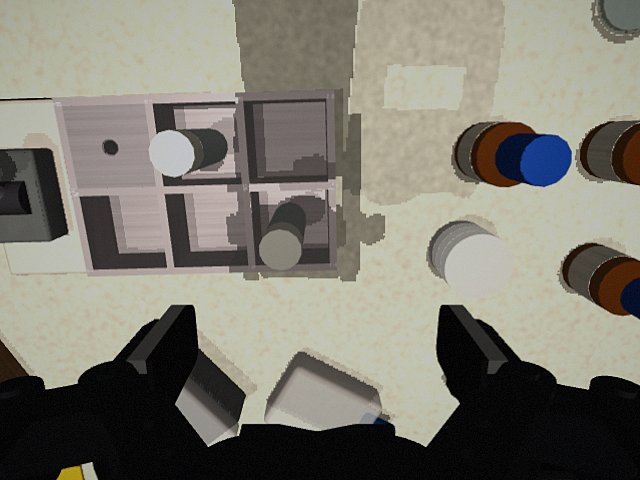

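The wrist view shows tube tops at (172,153) and (282,246), the well at (110,148) and the tray corners at (56,100), (333,90), (338,272) and (90,275). The near bottle cap is at (545,160).

```bash
python3 - <<'E'
from h import *
im,d,c=load("w1")
print("tubes",atz(c,[(172,153),(282,246)],.111).round(4))
print("well",atz(c,[(110,148)],.055).round(4))
print("corners",atz(c,[(56,100),(333,90),(338,272),(90,275)],.055).round(4))
print("caps",atz(c,[(545,160)],.109).round(4))
W=cloud(d,c)
for u,v in((172,153),(282,246),(85,160),(545,160)): print(W[v-2:v+3,u-2:u+3].reshape(-1,3).mean(0).round(4))
g=cv2.cvtColor(im,cv2.COLOR_BGR2GRAY)[128:168,90:130]; y,x=np.nonzero(g<np.percentile(g,10)); print("dark well",x.mean()+90,y.mean()+128)
E
```

```text
tubes [[ 0.4893 -0.0071  0.111 ]
 [ 0.5527  0.0604  0.111 ]]
well [[ 0.488  -0.0743  0.055 ]]
corners [[ 0.4524 -0.1088  0.055 ]
 [ 0.4493  0.0981  0.055 ]
 [ 0.5932  0.101   0.055 ]
 [ 0.5918 -0.1079  0.055 ]]
caps [[0.4987 0.2323 0.109 ]]
[ 0.4894 -0.0072  0.1106]
[0.5528 0.0604 0.1108]
[ 0.4967 -0.0947  0.0558]
[nan nan nan]
dark well 110.2875 146.85
```

```bash
python3 -m handwheel '[0.09,-0.187,-0.2,0,0,0,0,0,-0.2,0,0,0,0,0,-0.2,0,0,0,0,0,-0.22,0,0,0,0,0,-0.22,0,0,0]' 1 30
python3 -m handwheel '[0,0,0,0,0,0,0,0,0,0,0,0,0,0,0,0,0,0,0,0,0,0,0,0,0,0,0,0,0,0]' 0.25 30
python3 -m handwheel '[0,0,0,0,0,0,0,0,0,0,0,0,0,0,0,0,0,0,0,0,0,0,0,0,0,0,0,0,0,0]' 0.2 30
python3 -c "
from h import *; snap('wrist','w2'); print(ctrl.get_state()['eef_pos'])"
```

```text
time: 2.28
eef_pos: [0.5533, 0.063, 0.0942]
tcp_rot: [0.008, 1.0, 0.0, 0.0]
contact_force: [1.3, 0.4, 0.1]
opening: 1.004
finger_force: 0.0
time: 2.7
eef_pos: [0.5558, 0.0622, 0.0985]
tcp_rot: [0.008, 1.0, -0.0, 0.003]
contact_force: [-0.2, -0.4, 3.3]
opening: 0.348
finger_force: 30.1
time: 3.12
eef_pos: [0.5559, 0.0621, 0.0984]
tcp_rot: [0.008, 1.0, 0.0, 0.003]
contact_force: [-0.5, -0.3, 6.0]
opening: 0.345
finger_force: 30.5
[0.55591277 0.06207622 0.09841073]
```

View pics/w2.png

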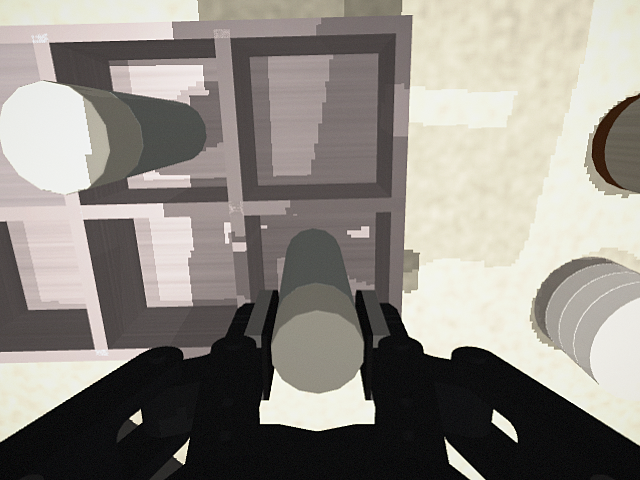

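```bash
python3 -m handwheel '[0,0,0.2,0,0,0,0,0,0.2,0,0,0,0,0,0.22,0,0,0,0,0,0.22,0,0,0,0,0,0.22,0,0,0]' 
python3 -m handwheel '[0.003,-0.219,0,0,0,0,0.003,-0.219,0,0,0,0,0.003,-0.219,0,0,0,0,0.003,-0.219,0,0,0,0,0.003,-0.219,0,0,0,0]'
python3 -m handwheel '[0.003,-0.219,0,0,0,0,0.003,-0.219,0,0,0,0,0.003,-0.219,0,0,0,0,0.003,-0.219,0,0,0,0,0.003,-0.219,0,0,0,0]'
python3 -m handwheel '[0.003,-0.219,0,0,0,0,0.003,-0.219,0,0,0,0,0,0,0,0,0,0,0,0,-0.1,0,0,0,0,0,-0.15,0,0,0]'
python3 -m handwheel '[0,0,-0.2,0,0,0,0,0,-0.2,0,0,0,0,0,-0.17,0,0,0,0,0,-0.15,0,0,0,0,0,0,0,0,0]'
python3 -c "
from h import *; snap('side','s2'); print(ctrl.get_state()['eef_pos'],ctrl.get_state()['contact_force'])"
```

```text
time: 3.58
eef_pos: [0.5534, 0.0621, 0.2563]
tcp_rot: [0.008, 1.0, -0.0, 0.0]
contact_force: [0.7, 0.1, -0.2]
opening: 0.342
finger_force: 30.1
time: 4.0
eef_pos: [0.5558, -0.1035, 0.255]
tcp_rot: [0.008, 1.0, -0.0, 0.0]
contact_force: [-0.2, 0.7, -1.4]
opening: 0.345
finger_force: 30.1
time: 4.42
eef_pos: [0.558, -0.268, 0.2548]
tcp_rot: [0.008, 1.0, -0.0, 0.0]
contact_force: [1.0, 0.8, -0.8]
opening: 0.342
finger_force: 30.1
time: 4.83
eef_pos: [0.5604, -0.3337, 0.2201]
tcp_rot: [0.009, 1.0, -0.002, 0.003]
contact_force: [-0.1, -0.6, -0.5]
opening: 0.339
finger_force: 30.2
time: 5.25
eef_pos: [0.5561, -0.3291, 0.1028]
tcp_rot: [0.008, 1.0, 0.004, -0.004]
contact_force: [-1.5, 0.1, -2.4]
opening: 0.344
finger_force: 30.2
[ 0.55748994 -0.33013726  0.1057984 ] [-0.44967563  0.33381962 -0.78412807]
```

```bash
python3 -m handwheel '[0,0,-0.03,0,0,0,0,0,-0.03,0,0,0,0,0,-0.02,0,0,0,0,0,0,0,0,0,0,0,0,0,0,0]' 
python3 -m handwheel '[0,0,0,0,0,0,0,0,0,0,0,0,0,0,0,0,0,0]' 
python3 -c "
from h import *
im,d,c=snap('side','s3'); snap('wrist','w3'); print(ctrl.get_state()['eef_pos'],ctrl.get_state()['contact_force'])
cv2.imwrite('pics/s3c.png',cv2.resize(im[240:440,300:500],None,fx=3,fy=3))"
```

```text
time: 5.72
eef_pos: [0.5596, -0.3323, 0.0977]
tcp_rot: [0.008, 1.0, -0.0, 0.0]
contact_force: [-0.3, 0.6, -1.5]
opening: 0.342
finger_force: 30.2
time: 5.97
eef_pos: [0.5594, -0.3322, 0.0973]
tcp_rot: [0.008, 1.0, -0.0, 0.0]
contact_force: [0.2, 0.0, -1.1]
opening: 0.341
finger_force: 30.2
[ 0.55931406 -0.33218718  0.0971033 ] [-0.42529466 -0.93113721 -0.03206714]
```

View pics/s3c.png

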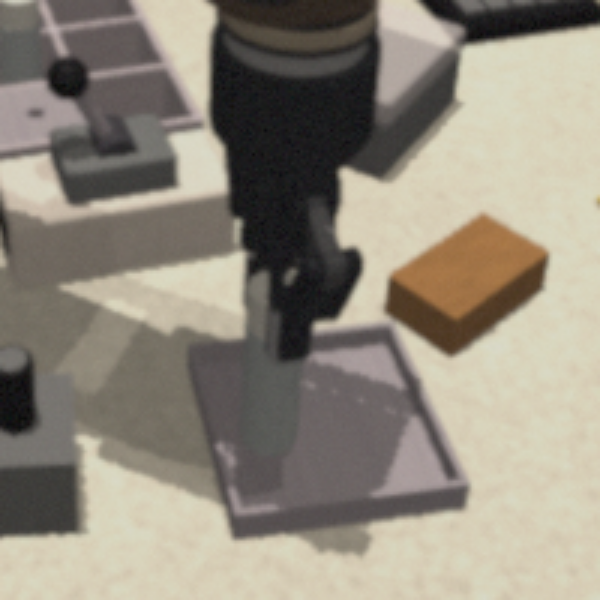

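The tube hangs inside the tray, near its wall on the robot's side. I'll lower it onto the floor and release.

```bash
python3 -m handwheel '[0,0,-0.02,0,0,0,0,0,-0.015,0,0,0,0,0,0,0,0,0,0,0,0,0,0,0]' 
python3 -m handwheel '[0,0,0,0,0,0,0,0,0,0,0,0,0,0,0,0,0,0]' 0.6
python3 -m handwheel '[0,0,0.15,0,0,0,0,0,0.2,0,0,0,0,0,0.25,0,0,0,0,0,0.25,0,0,0,0,0,0.2,0,0,0]' 
python3 -c "
from h import *
for n in('side','scene'):
    im,d,c=snap(n,n+'4'); W=cloud(d,c); q=W[(abs(W[...,0]-.56)<.06)&(abs(W[...,1]+.33)<.05)&(W[...,2]>.06)&(W[...,2]<.13)]
    t=q[q[:,2]>.095]; print(n,len(q),np.percentile(q[:,2],97),(t.min(0)+t.max(0))/2,np.ptp(t,axis=0))"
```

```text
time: 6.4
eef_pos: [0.5596, -0.3328, 0.0923]
tcp_rot: [0.008, 1.0, -0.001, 0.0]
contact_force: [-0.2, -0.8, 2.0]
opening: 0.339
finger_force: 29.8
time: 6.65
eef_pos: [0.559, -0.3317, 0.0911]
tcp_rot: [0.008, 1.0, 0.001, -0.0]
contact_force: [0.7, -0.1, -0.6]
opening: 0.598
finger_force: 0.0
time: 7.07
eef_pos: [0.5595, -0.3321, 0.2519]
tcp_rot: [0.008, 1.0, -0.0, 0.001]
contact_force: [-0.4, 0.2, 0.2]
opening: 0.599
finger_force: 0.0
side 641 0.10490940225514173 [ 0.55797683 -0.3354708   0.10097128] [0.02901951 0.03048731 0.01172927]
scene 284 0.10504710962544181 [ 0.55988348 -0.33213336  0.10124521] [0.03178275 0.02944188 0.01246867]
```

```bash
python3 -m handwheel '[-0.0463,0.2163,0,0,0,0,-0.0463,0.2163,0,0,0,0,-0.0463,0.2163,0,0,0,0,-0.0463,0.2163,0,0,0,0,-0.0463,0.2163,0,0,0,0]' 0.8
python3 -m handwheel '[-0.0463,0.2163,0,0,0,0,-0.0463,0.2163,0,0,0,0,-0.0463,0.2163,0,0,0,0,-0.0463,0.2163,0,0,0,0,-0.0463,0.2163,0,0,0,0]'
python3 -m handwheel '[0,0,0,0,0,0,0,0,-0.2,0,0,0,0,0,-0.2,0,0,0,0,0,-0.2,0,0,0,0,0,-0.22,0,0,0]'
python3 -m handwheel '[0,0,-0.2,0,0,0,0,0,0,0,0,0,0,0,0,0,0,0]'
python3 -m handwheel '[0,0,0,0,0,0,0,0,0,0,0,0,0,0,0,0,0,0,0,0,0,0,0,0,0,0,0,0,0,0]' 0.2
python3 -m handwheel '[0,0,0,0,0,0,0,0,0.2,0,0,0,0,0,0.24,0,0,0,0,0,0.24,0,0,0,0,0,0.2,0,0,0]'
python3 -m handwheel '[0,0,0.16,0,0,0,0,0,0,0,0,0]'
```

```text
time: 7.58
eef_pos: [0.5234, -0.1681, 0.2476]
tcp_rot: [0.008, 1.0, 0.001, -0.001]
contact_force: [0.0, -0.1, 0.1]
opening: 0.801
finger_force: 0.0
time: 8.0
eef_pos: [0.4885, -0.006, 0.2478]
tcp_rot: [0.008, 1.0, 0.0, -0.001]
contact_force: [0.9, -0.8, 0.5]
opening: 0.797
finger_force: 0.0
time: 8.42
eef_pos: [0.4897, -0.0078, 0.1248]
tcp_rot: [0.008, 1.0, -0.0, 0.0]
contact_force: [1.1, -0.3, 0.3]
opening: 0.797
finger_force: 0.0
time: 8.67
eef_pos: [0.488, -0.0075, 0.0941]
tcp_rot: [0.008, 1.0, 0.001, -0.003]
contact_force: [-0.1, -0.1, 0.9]
opening: 0.796
finger_force: 0.0
time: 9.08
eef_pos: [0.4915, -0.008, 0.0985]
tcp_rot: [0.008, 1.0, -0.0, 0.002]
contact_force: [-0.5, 0.5, 6.9]
opening: 0.345
finger_force: 29.6
time: 9.5
eef_pos: [0.4899, -0.0077, 0.2309]
tcp_rot: [0.008, 1.0, -0.0, 0.001]
contact_force: [0.3, -0.2, -1.0]
opening: 0.34
finger_force: 29.8
time: 9.67
eef_pos: [0.4926, -0.0082, 0.2592]
tcp_rot: [0.008, 1.0, -0.001, 0.006]
contact_force: [0.6, -0.3, 0.3]
opening: 0.343
finger_force: 29.8
```

```bash
python3 -m handwheel '[0.0823,-0.216,0,0,0,0,0.0823,-0.216,0,0,0,0,0.0823,-0.216,0,0,0,0,0.0823,-0.216,0,0,0,0,0.0823,-0.216,0,0,0,0]'
python3 -m handwheel '[0.0823,-0.216,0,0,0,0,0.0823,-0.216,0,0,0,0,0.0823,-0.216,0,0,0,0,0.0823,-0.216,0,0,0,0,0.0823,-0.216,0,0,0,0]'
python3 -m handwheel '[0,0,0,0,0,0,0,0,-0.2,0,0,0,0,0,-0.2,0,0,0,0,0,-0.2,0,0,0,0,0,-0.2,0,0,0]'
python3 -m handwheel '[0,0,-0.2,0,0,0,0,0,0,0,0,0,0,0,0,0,0,0]'
python3 -m handwheel '[0,0,-0.02,0,0,0,0,0,-0.02,0,0,0,0,0,0,0,0,0,0,0,0,0,0,0]'
```

```text
time: 10.08
eef_pos: [0.5514, -0.1709, 0.251]
tcp_rot: [0.008, 1.0, 0.0, -0.001]
contact_force: [-0.2, -0.0, -1.1]
opening: 0.343
finger_force: 29.9
time: 10.5
eef_pos: [0.6132, -0.333, 0.2504]
tcp_rot: [0.008, 1.0, 0.001, -0.001]
contact_force: [-0.2, -0.0, 0.1]
opening: 0.343
finger_force: 29.9
time: 10.92
eef_pos: [0.6125, -0.331, 0.1297]
tcp_rot: [0.008, 1.0, 0.0, -0.001]
contact_force: [0.1, -0.2, -1.1]
opening: 0.345
finger_force: 30.0
time: 11.17
eef_pos: [0.6118, -0.3303, 0.0995]
tcp_rot: [0.008, 1.0, 0.002, -0.002]
contact_force: [1.0, 0.1, 0.3]
opening: 0.338
finger_force: 30.3
time: 11.5
eef_pos: [0.6138, -0.332, 0.0977]
tcp_rot: [0.008, 1.0, -0.001, 0.001]
contact_force: [0.5, 0.7, -0.6]
opening: 0.341
finger_force: 30.3
```

```bash
python3 -m handwheel '[0,0,-0.02,0,0,0,0,0,-0.015,0,0,0,0,0,0,0,0,0,0,0,0,0,0,0]'
python3 -m handwheel '[0,0,0,0,0,0,0,0,0,0,0,0,0,0,0,0,0,0]' 0.6
python3 -m handwheel '[0,0,0.15,0,0,0,0,0,0.2,0,0,0,0,0,0.25,0,0,0,0,0,0.25,0,0,0,0,0,0.2,0,0,0]' 
python3 - <<'E'
from h import *
for n in('side','scene'):
    im,d,c=snap(n,n+'5'); W=cloud(d,c); q=W[(abs(W[...,0]-.614)<.025)&(abs(W[...,1]+.33)<.05)&(W[...,2]>.06)&(W[...,2]<.13)]
    t=q[q[:,2]>.095]; print(n,len(q),np.percentile(q[:,2],97),(t.min(0)+t.max(0))/2,np.ptp(t,axis=0))
    hsv=cv2.cvtColor(im,cv2.COLOR_BGR2HSV); b=(hsv[...,0]>100)&(hsv[...,0]<130)&(hsv[...,1]>120)&(W[...,2]>.102)&(W[...,2]<.13)
    P=W[b][:,:2]
    for a in((.502,.233),(.502,.346),(.613,.346)):
        p=P[np.linalg.norm(P-a,axis=1)<.05]; print(a,len(p),((p.min(0)+p.max(0))/2).round(3),np.ptp(p,axis=0).round(3))
s=ctrl.get_state(); print(s["eef_pos"],s["time"])
E
```

```text
time: 11.83
eef_pos: [0.6139, -0.3321, 0.0922]
tcp_rot: [0.008, 1.0, -0.001, 0.001]
contact_force: [0.2, 0.4, 3.6]
opening: 0.342
finger_force: 30.7
time: 12.08
eef_pos: [0.6129, -0.3314, 0.0902]
tcp_rot: [0.008, 1.0, 0.0, -0.001]
contact_force: [-0.3, -0.2, 0.2]
opening: 0.604
finger_force: 0.0
time: 12.5
eef_pos: [0.6134, -0.3318, 0.2511]
tcp_rot: [0.008, 1.0, -0.001, 0.001]
contact_force: [1.0, 0.4, -0.3]
opening: 0.6
finger_force: 0.0
side 629 0.1046885072444354 [ 0.61157985 -0.33395035  0.10076329] [0.02984457 0.0291573  0.01119201]
(0.502, 0.233) 74 [0.498 0.232] [0.028 0.035]
(0.502, 0.346) 46 [0.499 0.339] [0.025 0.029]
(0.613, 0.346) 64 [0.613 0.345] [0.029 0.036]
scene 283 0.10616763873893229 [ 0.61284729 -0.33198595  0.10172573] [0.02946545 0.02991592 0.01330438]
(0.502, 0.233) 161 [0.502 0.234] [0.032 0.029]
(0.502, 0.346) 175 [0.503 0.346] [0.033 0.03 ]
(0.613, 0.346) 211 [0.614 0.346] [0.032 0.03 ]
[ 0.61575784 -0.33348019  0.2569922 ] 12.6
```

```bash
python3 -m handwheel '[-0.05,0.2511,0,0,0,0,-0.05,0.2511,0,0,0,0,-0.05,0.2511,0,0,0,0,-0.05,0.2511,0,0,0,0,-0.05,0.2511,0,0,0,0]' 0.8 45
python3 -m handwheel '[-0.05,0.2511,0,0,0,0,-0.05,0.2511,0,0,0,0,-0.05,0.2511,0,0,0,0,-0.05,0.2511,0,0,0,0,-0.05,0.2511,0,0,0,0]'
python3 -m handwheel '[-0.05,0.2511,0,0,0,0,-0.05,0.2511,0,0,0,0,-0.05,0.2511,0,0,0,0,-0.05,0.2511,0,0,0,0,-0.05,0.2511,0,0,0,0]'
python3 -m handwheel '[0,0,0,0,0,0,0,0,-0.2,0,0,0,0,0,-0.2,0,0,0,0,0,-0.2,0,0,0,0,0,-0.22,0,0,0]'
python3 -m handwheel '[0,0,-0.2,0,0,0,0,0,-0.02,0,0,0,0,0,0,0,0,0,0,0,0,0,0,0]'
python3 -m handwheel '[0,0,0,0,0,0,0,0,0,0,0,0,0,0,0,0,0,0,0,0,0,0,0,0,0,0,0,0,0,0]' 0.2
python3 -m handwheel '[0,0,0.1,0,0,0,0,0,0.15,0,0,0,0,0,0.2,0,0,0,0,0,0.2,0,0,0,0,0,0.15,0,0,0]'
python3 -m handwheel '[0,0,0.1,0,0,0,0,0,0,0,0,0,0,0,0,0,0,0]'
python3 -c "
from h import *; snap('wrist','w6'); im,d,c=snap('side','s6'); cv2.imwrite('pics/s6c.png',cv2.resize(im[60:300,230:430],None,fx=2.4,fy=2.4))"
```

```text
time: 13.02
eef_pos: [0.5746, -0.1416, 0.247]
tcp_rot: [0.008, 1.0, 0.0, -0.001]
contact_force: [1.1, 0.3, -0.4]
opening: 0.799
finger_force: 0.0
time: 13.43
eef_pos: [0.537, 0.0467, 0.2473]
tcp_rot: [0.008, 1.0, 0.0, -0.001]
contact_force: [0.6, -0.2, -0.2]
opening: 0.8
finger_force: 0.0
time: 13.85
eef_pos: [0.4995, 0.2349, 0.2473]
tcp_rot: [0.008, 1.0, -0.0, -0.001]
contact_force: [0.9, -0.4, 0.1]
opening: 0.8
finger_force: 0.0
time: 14.27
eef_pos: [0.5006, 0.2331, 0.124]
tcp_rot: [0.008, 1.0, -0.0, 0.0]
contact_force: [-0.2, -0.4, -0.6]
opening: 0.8
finger_force: 0.0
time: 14.6
eef_pos: [0.5014, 0.2332, 0.0933]
tcp_rot: [0.008, 1.0, 0.0, 0.0]
contact_force: [-0.1, -0.7, -0.1]
opening: 0.802
finger_force: 0.0
time: 15.02
eef_pos: [0.5023, 0.2336, 0.0947]
tcp_rot: [0.008, 1.0, 0.0, 0.002]
contact_force: [-1.1, -1.6, 6.2]
opening: 0.383
finger_force: 44.9
time: 15.43
eef_pos: [0.501, 0.2335, 0.2148]
tcp_rot: [0.008, 1.0, 0.0, 0.001]
contact_force: [1.4, 0.2, -1.6]
opening: 0.383
finger_force: 44.8
time: 15.68
eef_pos: [0.5008, 0.2334, 0.2279]
tcp_rot: [0.008, 1.0, 0.0, 0.001]
contact_force: [0.1, 0.5, -1.6]
opening: 0.384
finger_force: 44.8
```

View pics/s6c.png

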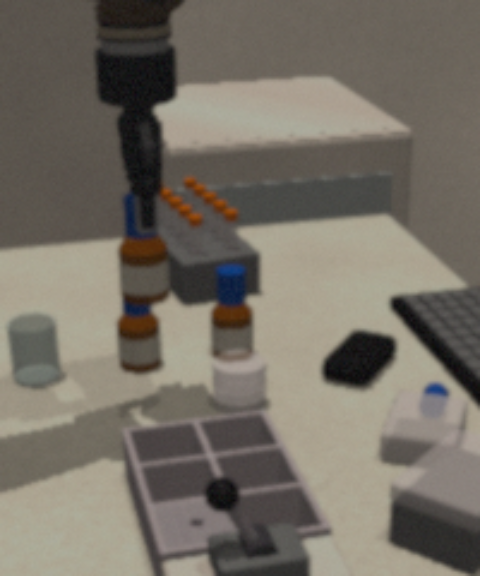

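```bash
python3 -m handwheel '[0.072,-0.2254,0,0,0,0,0.072,-0.2254,0,0,0,0,0.072,-0.2254,0,0,0,0,0.072,-0.2254,0,0,0,0,0.072,-0.2254,0,0,0,0]'
python3 -m handwheel '[0,0,0,0,0,0,0,0,0,0,0,0,0,0,-0.15,0,0,0,0,0,-0.15,0,0,0,0,0,-0.1,0,0,0]'
python3 -m handwheel '[0,0,-0.1,0,0,0,0,0,-0.1,0,0,0,0,0,-0.1,0,0,0,0,0,-0.05,0,0,0,0,0,0,0,0,0]'
python3 -m handwheel '[0,0,-0.03,0,0,0,0,0,-0.02,0,0,0,0,0,0,0,0,0,0,0,0,0,0,0]'
```

```text
time: 16.2
eef_pos: [0.5539, 0.0629, 0.2249]
tcp_rot: [0.008, 1.0, 0.0, -0.002]
contact_force: [0.4, -0.6, -0.2]
opening: 0.385
finger_force: 45.0
time: 16.62
eef_pos: [0.5527, 0.0655, 0.164]
tcp_rot: [0.007, 1.0, 0.0, -0.002]
contact_force: [-0.0, 0.7, -2.0]
opening: 0.386
finger_force: 45.2
time: 17.03
eef_pos: [0.5523, 0.0655, 0.1116]
tcp_rot: [0.007, 1.0, 0.0, -0.003]
contact_force: [-0.3, 0.2, -2.0]
opening: 0.385
finger_force: 45.2
time: 17.37
eef_pos: [0.5551, 0.0643, 0.108]
tcp_rot: [0.008, 1.0, -0.0, 0.0]
contact_force: [-0.1, -0.2, -2.3]
opening: 0.385
finger_force: 45.2
```

```bash
python3 -m handwheel '[0,0,-0.02,0,0,0,0,0,0,0,0,0,0,0,0,0,0,0]'
python3 -m handwheel '[0,0,0,0,0,0,0,0,0,0,0,0,0,0,0,0,0,0]' 0.6
python3 -m handwheel '[0,0,0.15,0,0,0,0,0,0.2,0,0,0,0,0,0.25,0,0,0,0,0,0.25,0,0,0,0,0,0.15,0,0,0]'
cat > look.py <<'E'
from h import *; import sys
tag=sys.argv[1]
for n in('side','scene'):
    im,d,c=snap(n,n+tag); W=cloud(d,c); hsv=cv2.cvtColor(im,cv2.COLOR_BGR2HSV); b=(hsv[...,0]>100)&(hsv[...,0]<130)&(hsv[...,1]>120)&(W[...,2]>.102)&(W[...,2]<.13)
    P=W[b]
    for a in((.502,.233),(.502,.346),(.613,.346),(.555,.064),(.487,.0635),(.5557,-.004)):
        p=P[np.linalg.norm(P[:,:2]-a,axis=1)<.04]
        if len(p)>20: print(n,a,len(p),((p.min(0)+p.max(0))/2).round(3)[:2],"top",p[:,2].max().round(3),np.ptp(p,axis=0).round(3)[:2])
s=ctrl.get_state(); print(s["eef_pos"],s["time"])
E
python3 look.py 7
```

```text
time: 17.62
eef_pos: [0.5551, 0.0642, 0.1048]
tcp_rot: [0.008, 1.0, -0.0, 0.0]
contact_force: [1.2, 0.2, -0.2]
opening: 0.387
finger_force: 45.5
time: 17.87
eef_pos: [0.5549, 0.0642, 0.1047]
tcp_rot: [0.008, 1.0, -0.0, 0.0]
contact_force: [0.0, -0.1, 0.0]
opening: 0.6
finger_force: 0.0
time: 18.28
eef_pos: [0.5561, 0.0642, 0.2593]
tcp_rot: [0.008, 1.0, -0.0, 0.003]
contact_force: [1.2, 0.2, 0.8]
opening: 0.599
finger_force: 0.0
side (0.502, 0.346) 46 [0.499 0.34 ] top 0.111 [0.024 0.026]
side (0.613, 0.346) 56 [0.637 0.34 ] top 0.111 [0.026 0.033]
side (0.555, 0.064) 138 [0.55  0.058] top 0.121 [0.028 0.027]
scene (0.502, 0.346) 174 [0.502 0.346] top 0.112 [0.035 0.031]
scene (0.613, 0.346) 173 [0.638 0.343] top 0.111 [0.028 0.03 ]
scene (0.555, 0.064) 223 [0.554 0.065] top 0.121 [0.034 0.031]
[0.55757751 0.06415829 0.2610841 ] 18.3833
```

```bash
python3 -m handwheel '[-0.0353,0.188,0,0,0,0,-0.0353,0.188,0,0,0,0,-0.0353,0.188,0,0,0,0,-0.0353,0.188,0,0,0,0,-0.0353,0.188,0,0,0,0]' 0.8
python3 -m handwheel '[-0.0353,0.188,0,0,0,0,-0.0353,0.188,0,0,0,0,-0.0353,0.188,0,0,0,0,-0.0353,0.188,0,0,0,0,-0.0353,0.188,0,0,0,0]'
python3 -m handwheel '[0,0,0,0,0,0,0,0,0,0,0,0,0,0,0,0,0,0]'
python3 -c "
from h import *
im,d,c=snap('wrist','w8'); W=cloud(d,c); print(ctrl.get_state()['eef_pos'])
b=(im[...,0]>100)&(im[...,0].astype(int)-im[...,2]>60)&(W[...,2]>.1)
from scipy.ndimage import label
L,k=label(b)
for i in range(1,k+1):
    if (L==i).sum()>80: p=W[L==i]; print((L==i).sum(),((p.min(0)+p.max(0))/2).round(4),np.ptp(p,axis=0).round(3))
"
```

```text
time: 18.8
eef_pos: [0.5272, 0.2063, 0.2528]
tcp_rot: [0.008, 1.0, -0.0, -0.001]
contact_force: [0.6, -0.3, 0.4]
opening: 0.8
finger_force: 0.0
time: 19.22
eef_pos: [0.5007, 0.3473, 0.2527]
tcp_rot: [0.008, 1.0, -0.001, -0.001]
contact_force: [-0.8, -0.1, 0.7]
opening: 0.8
finger_force: 0.0
time: 19.47
eef_pos: [0.5014, 0.3457, 0.2531]
tcp_rot: [0.008, 1.0, -0.001, -0.001]
contact_force: [0.1, -0.1, 0.6]
opening: 0.798
finger_force: 0.0
[0.50172806 0.3453286  0.25344356]
1161 [0.6394 0.3427 0.1089] [0.032 0.032 0.004]
```

```bash
python3 -m handwheel '[0,0,-0.2,0,0,0,0,0,-0.2,0,0,0,0,0,-0.2,0,0,0,0,0,-0.22,0,0,0,0,0,-0.2,0,0,0]'
python3 -m handwheel '[0,0,-0.045,0,0,0,0,0,0,0,0,0,0,0,0,0,0,0]'
python3 -m handwheel '[0,0,0,0,0,0,0,0,0,0,0,0,0,0,0,0,0,0,0,0,0,0,0,0,0,0,0,0,0,0]' 0.2
python3 -m handwheel '[0,0,0.1,0,0,0,0,0,0.15,0,0,0,0,0,0.2,0,0,0,0,0,0.2,0,0,0,0,0,0.2,0,0,0]'
python3 -m handwheel '[0,0,0.15,0,0,0,0,0,0,0,0,0,0,0,0,0,0,0]'
```

```text
time: 19.93
eef_pos: [0.502, 0.3446, 0.0997]
tcp_rot: [0.009, 1.0, -0.0, -0.0]
contact_force: [-0.6, -0.3, -0.0]
opening: 0.801
finger_force: 0.0
time: 20.18
eef_pos: [0.5027, 0.3458, 0.0956]
tcp_rot: [0.008, 1.0, 0.0, 0.0]
contact_force: [-0.2, 1.0, 1.0]
opening: 0.798
finger_force: 0.0
time: 20.6
eef_pos: [0.5033, 0.3468, 0.0973]
tcp_rot: [0.008, 1.0, 0.001, 0.002]
contact_force: [-0.3, -0.3, 6.7]
opening: 0.387
finger_force: 44.8
time: 21.02
eef_pos: [0.501, 0.3461, 0.2227]
tcp_rot: [0.008, 1.0, -0.0, -0.001]
contact_force: [0.9, 0.8, -0.5]
opening: 0.385
finger_force: 44.9
time: 21.27
eef_pos: [0.5022, 0.3466, 0.246]
tcp_rot: [0.008, 1.0, 0.001, 0.001]
contact_force: [-0.8, 0.5, -1.7]
opening: 0.38
finger_force: 45.0
```

```bash
python3 -m handwheel '[-0.0097,-0.1887,0,0,0,0,-0.0097,-0.1887,0,0,0,0,-0.0097,-0.1887,0,0,0,0,-0.0097,-0.1887,0,0,0,0,-0.0097,-0.1887,0,0,0,0]'
python3 -m handwheel '[-0.0097,-0.1887,0,0,0,0,-0.0097,-0.1887,0,0,0,0,-0.0097,-0.1887,0,0,0,0,-0.0097,-0.1887,0,0,0,0,-0.0097,-0.1887,0,0,0,0]'
python3 -m handwheel '[0,0,0,0,0,0,0,0,0,0,0,0,0,0,-0.15,0,0,0,0,0,-0.15,0,0,0,0,0,-0.15,0,0,0]'
python3 -m handwheel '[0,0,-0.1,0,0,0,0,0,-0.1,0,0,0,0,0,-0.1,0,0,0,0,0,-0.1,0,0,0,0,0,0,0,0,0]'
python3 -m handwheel '[0,0,-0.03,0,0,0,0,0,-0.02,0,0,0,0,0,0,0,0,0,0,0,0,0,0,0]'
```

```text
time: 21.68
eef_pos: [0.4927, 0.2033, 0.2412]
tcp_rot: [0.008, 1.0, -0.001, -0.003]
contact_force: [0.5, 0.2, -1.6]
opening: 0.381
finger_force: 45.2
time: 22.1
eef_pos: [0.4854, 0.0621, 0.2415]
tcp_rot: [0.008, 1.0, 0.0, -0.003]
contact_force: [0.5, -0.1, -1.0]
opening: 0.384
finger_force: 45.2
time: 22.52
eef_pos: [0.4865, 0.0643, 0.1752]
tcp_rot: [0.007, 1.0, 0.0, -0.001]
contact_force: [0.0, -0.6, -2.8]
opening: 0.381
finger_force: 45.6
time: 22.93
eef_pos: [0.4836, 0.0646, 0.1123]
tcp_rot: [0.007, 1.0, 0.001, -0.005]
contact_force: [-1.3, 0.4, -1.8]
opening: 0.384
finger_force: 45.5
time: 23.27
eef_pos: [0.4877, 0.0634, 0.1102]
tcp_rot: [0.008, 1.0, 0.0, 0.0]
contact_force: [-0.6, -0.7, -1.7]
opening: 0.384
finger_force: 45.5
```

```bash
python3 -m handwheel '[0,0,-0.02,0,0,0,0,0,0,0,0,0,0,0,0,0,0,0]'
python3 -m handwheel '[0,0,0,0,0,0,0,0,0,0,0,0,0,0,0,0,0,0]' 0.6
python3 -m handwheel '[0,0,0.15,0,0,0,0,0,0.2,0,0,0,0,0,0.25,0,0,0,0,0,0.25,0,0,0,0,0,0.15,0,0,0]'
python3 -m handwheel '[0.1013,0.1863,0,0,0,0,0.1013,0.1863,0,0,0,0,0.1013,0.1863,0,0,0,0,0.1013,0.1863,0,0,0,0,0.1013,0.1863,0,0,0,0]' 0.8
python3 -m handwheel '[0.1013,0.1863,0,0,0,0,0.1013,0.1863,0,0,0,0,0.1013,0.1863,0,0,0,0,0.1013,0.1863,0,0,0,0,0.1013,0.1863,0,0,0,0]'
sed -i 's/(.613,.346)/(.639,.343)/' look.py; python3 look.py 9
```

```text
time: 23.52
eef_pos: [0.4879, 0.0631, 0.1073]
tcp_rot: [0.008, 1.0, -0.0, 0.001]
contact_force: [0.3, -2.0, 0.4]
opening: 0.383
finger_force: 45.8
time: 23.77
eef_pos: [0.4874, 0.0632, 0.107]
tcp_rot: [0.008, 1.0, -0.0, 0.0]
contact_force: [-0.4, 0.5, 0.6]
opening: 0.595
finger_force: 0.0
time: 24.18
eef_pos: [0.4885, 0.0631, 0.2614]
tcp_rot: [0.008, 1.0, -0.0, 0.003]
contact_force: [0.5, -0.9, 0.7]
opening: 0.596
finger_force: 0.0
time: 24.6
eef_pos: [0.5638, 0.2043, 0.2568]
tcp_rot: [0.008, 1.0, -0.0, 0.0]
contact_force: [0.7, -0.7, 0.7]
opening: 0.799
finger_force: 0.0
time: 25.02
eef_pos: [0.6397, 0.3441, 0.2564]
tcp_rot: [0.008, 1.0, -0.0, -0.0]
contact_force: [0.3, -0.6, -0.0]
opening: 0.8
finger_force: 0.0
side (0.639, 0.343) 47 [0.638 0.339] top 0.11 [0.025 0.029]
side (0.555, 0.064) 147 [0.55  0.059] top 0.12 [0.028 0.029]
side (0.487, 0.0635) 151 [0.485 0.058] top 0.12 [0.028 0.029]
scene (0.639, 0.343) 199 [0.642 0.343] top 0.112 [0.032 0.03 ]
scene (0.555, 0.064) 234 [0.554 0.065] top 0.123 [0.035 0.031]
scene (0.487, 0.0635) 188 [0.488 0.064] top 0.122 [0.034 0.03 ]
[0.63984165 0.34609985 0.25493923] 25.1167
```

```bash
python3 -m handwheel '[0,0,-0.2,0,0,0,0,0,-0.2,0,0,0,0,0,-0.2,0,0,0,0,0,-0.22,0,0,0,0,0,-0.2,0,0,0]'
python3 -m handwheel '[0,0,-0.065,0,0,0,0,0,0,0,0,0,0,0,0,0,0,0]'
python3 -m handwheel '[0,0,0,0,0,0,0,0,0,0,0,0,0,0,0,0,0,0,0,0,0,0,0,0,0,0,0,0,0,0]' 0.2
python3 -m handwheel '[0,0,0.1,0,0,0,0,0,0.15,0,0,0,0,0,0.2,0,0,0,0,0,0.2,0,0,0,0,0,0.2,0,0,0]'
python3 -m handwheel '[0,0,0.2,0,0,0,0,0,0,0,0,0,0,0,0,0,0,0]'
```

```text
time: 25.53
eef_pos: [0.6386, 0.3418, 0.102]
tcp_rot: [0.008, 1.0, -0.0, -0.0]
contact_force: [0.3, -0.3, 0.0]
opening: 0.802
finger_force: 0.0
time: 25.78
eef_pos: [0.6395, 0.3424, 0.0946]
tcp_rot: [0.008, 1.0, -0.0, 0.0]
contact_force: [-0.0, -0.6, 0.6]
opening: 0.795
finger_force: 0.0
time: 26.2
eef_pos: [0.6409, 0.3433, 0.0972]
tcp_rot: [0.008, 1.0, 0.001, 0.002]
contact_force: [-0.3, -0.5, 6.7]
opening: 0.386
finger_force: 45.4
time: 26.62
eef_pos: [0.6383, 0.3424, 0.2222]
tcp_rot: [0.008, 1.0, -0.0, -0.001]
contact_force: [1.0, 1.1, -2.1]
opening: 0.383
finger_force: 45.0
time: 26.87
eef_pos: [0.64, 0.343, 0.255]
tcp_rot: [0.008, 1.0, 0.001, 0.002]
contact_force: [0.3, -0.1, -1.6]
opening: 0.387
finger_force: 45.1
```

```bash
python3 -m handwheel '[-0.0559,-0.2313,0,0,0,0,-0.0559,-0.2313,0,0,0,0,-0.0559,-0.2313,0,0,0,0,-0.0559,-0.2313,0,0,0,0,-0.0559,-0.2313,0,0,0,0]'
python3 -m handwheel '[-0.0559,-0.2313,0,0,0,0,-0.0559,-0.2313,0,0,0,0,-0.0559,-0.2313,0,0,0,0,-0.0559,-0.2313,0,0,0,0,-0.0559,-0.2313,0,0,0,0]'
python3 -m handwheel '[0,0,0,0,0,0,0,0,0,0,0,0,0,0,-0.15,0,0,0,0,0,-0.15,0,0,0,0,0,-0.15,0,0,0]'
python3 -m handwheel '[0,0,-0.1,0,0,0,0,0,-0.1,0,0,0,0,0,-0.1,0,0,0,0,0,-0.1,0,0,0,0,0,0,0,0,0]'
python3 -m handwheel '[0,0,-0.05,0,0,0,0,0,-0.03,0,0,0,0,0,0,0,0,0,0,0,0,0,0,0]'
```

```text
time: 27.28
eef_pos: [0.595, 0.1677, 0.2481]
tcp_rot: [0.008, 1.0, -0.0, -0.003]
contact_force: [0.7, -0.8, -2.3]
opening: 0.383
finger_force: 45.4
time: 27.7
eef_pos: [0.5531, -0.0055, 0.2485]
tcp_rot: [0.008, 1.0, 0.0, -0.003]
contact_force: [0.6, -0.3, -1.9]
opening: 0.385
finger_force: 45.4
time: 28.12
eef_pos: [0.5548, -0.003, 0.1821]
tcp_rot: [0.007, 1.0, 0.0, -0.001]
contact_force: [0.8, -0.1, -2.5]
opening: 0.386
finger_force: 45.7
time: 28.53
eef_pos: [0.552, -0.0023, 0.1188]
tcp_rot: [0.007, 1.0, 0.001, -0.005]
contact_force: [-0.4, 1.1, -1.8]
opening: 0.381
finger_force: 45.6
time: 28.87
eef_pos: [0.5555, -0.0041, 0.1122]
tcp_rot: [0.008, 1.0, 0.0, 0.0]
contact_force: [0.2, -0.3, -1.9]
opening: 0.382
finger_force: 45.6
```

```bash
python3 -m handwheel '[0,0,-0.03,0,0,0,0,0,0,0,0,0,0,0,0,0,0,0]'
python3 -m handwheel '[0,0,0,0,0,0,0,0,0,0,0,0,0,0,0,0,0,0]' 0.6
python3 -m handwheel '[0,0,0.15,0,0,0,0,0,0.2,0,0,0,0,0,0.25,0,0,0,0,0,0.25,0,0,0,0,0,0.15,0,0,0]'
python3 look.py 10
python3 -m handwheel '[-0.069,-0.23,-0.1,0,0,0,-0.068,-0.23,-0.1,0,0,0,0,0,-0.133,0,0,0,0,0,0,0,0,0,0,0,0,0,0,0]'
python3 -m handwheel '[0,0,0,0,0,0,0,0,0,0,0,0]'
python3 -c "
from h import *; im,d,c=snap('wrist','w11'); print(ctrl.get_state()['eef_pos']);K,D,R,t=c
p,_=cv2.projectPoints(np.array([[.488,-.073,.055]]),cv2.Rodrigues(R)[0],t,K,D);u,v=p.ravel().astype(int);print(u,v)
x0,y0=max(u-60,0),max(v-60,0);print('crop origin',x0,y0);cv2.imwrite('pics/w11c.png',cv2.resize(im[y0:y0+120,x0:x0+120],None,fx=5,fy=5,interpolation=cv2.INTER_CUBIC))"
```

```text
time: 29.12
eef_pos: [0.5554, -0.0043, 0.1075]
tcp_rot: [0.008, 1.0, -0.0, 0.0]
contact_force: [-0.0, -0.3, -1.7]
opening: 0.382
finger_force: 45.6
time: 29.37
eef_pos: [0.5559, -0.0044, 0.1081]
tcp_rot: [0.008, 1.0, -0.0, 0.001]
contact_force: [0.1, 0.2, -0.1]
opening: 0.597
finger_force: 0.0
time: 29.78
eef_pos: [0.5568, -0.0045, 0.2627]
tcp_rot: [0.008, 1.0, -0.001, 0.003]
contact_force: [1.0, -0.7, -0.0]
opening: 0.602
finger_force: 0.0
side (0.555, 0.064) 142 [0.551 0.06 ] top 0.12 [0.028 0.03 ]
side (0.487, 0.0635) 140 [0.484 0.057] top 0.121 [0.027 0.028]
side (0.5557, -0.004) 179 [ 0.552 -0.006] top 0.12 [0.029 0.034]
scene (0.555, 0.064) 232 [0.552 0.065] top 0.122 [0.036 0.032]
scene (0.487, 0.0635) 192 [0.489 0.064] top 0.122 [0.035 0.03 ]
scene (0.5557, -0.004) 214 [ 0.556 -0.003] top 0.122 [0.036 0.032]
[ 0.55827116 -0.00480965  0.26439318] 29.8833
time: 30.3
eef_pos: [0.5335, -0.073, 0.2054]
tcp_rot: [0.008, 1.0, 0.001, -0.002]
contact_force: [1.3, 0.6, 0.5]
opening: 0.601
finger_force: 0.0
time: 30.47
eef_pos: [0.5356, -0.0727, 0.2087]
tcp_rot: [0.007, 1.0, -0.0, 0.001]
contact_force: [0.5, -0.1, 0.3]
opening: 0.599
finger_force: 0.0
[ 0.53566831 -0.07274146  0.20877256]
316 157
crop origin 256 97
```

View pics/w11c.png

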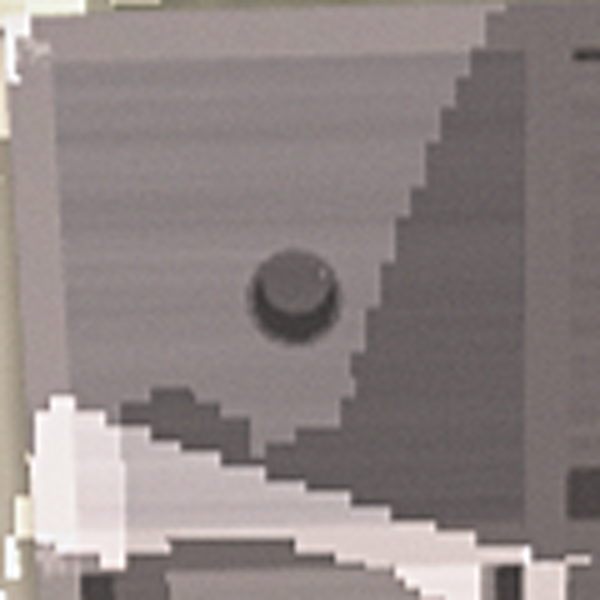

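The well mouth sits at crop (294,297), which is pixel (314.4,156.0). Now I'll take the same view of the probe.

```bash
python3 -m handwheel '[-0.05,-0.21,0,0,0,0,-0.05,-0.21,0,0,0,0,-0.05,-0.21,0,0,0,0,-0.05,-0.21,0,0,0,0,-0.05,-0.21,0,0,0,0]'
python3 -m handwheel '[-0.05,-0.21,0,0,0,0,-0.05,-0.21,0,0,0,0,-0.05,-0.23,0,0,0,0,0,0,0,0,0,0,0,0,0,0,0,0]'
python3 -m handwheel '[0,0,0,0,0,0,0,0,0,0,0,0]'
python3 -c "
from h import *; im,d,c=snap('wrist','w12'); print(ctrl.get_state()['eef_pos']);K,D,R,t=c
c1=load('w11')[2]; print('well',atz(c1,[(314.4,156.0)],.055)); print('camera at',-c1[2].T@c1[3],-R.T@t)
p,_=cv2.projectPoints(np.array([[.4265,-.3275,.09]]),cv2.Rodrigues(R)[0],t,K,D);u,v=p.ravel().astype(int);print(u,v)
W=cloud(d,c);q=W[(W[...,2]>.086)&(W[...,2]<.097)&(abs(W[...,0]-.427)<.03)&(abs(W[...,1]+.327)<.03)];print(len(q),(q.min(0)+q.max(0))/2,np.ptp(q,axis=0))
x0,y0=max(u-60,0),max(v-60,0);print('crop origin',x0,y0);cv2.imwrite('pics/w12c.png',cv2.resize(im[y0:y0+120,x0:x0+120],None,fx=5,fy=5,interpolation=cv2.INTER_CUBIC))"
```

```text
time: 30.93
eef_pos: [0.4977, -0.2318, 0.2088]
tcp_rot: [0.007, 1.0, -0.001, 0.001]
contact_force: [1.0, 0.4, 0.6]
opening: 0.598
finger_force: 0.0
time: 31.35
eef_pos: [0.475, -0.3296, 0.2084]
tcp_rot: [0.009, 1.0, -0.0, 0.001]
contact_force: [-0.0, 0.4, -0.2]
opening: 0.601
finger_force: 0.0
time: 31.52
eef_pos: [0.4754, -0.327, 0.2077]
tcp_rot: [0.007, 1.0, 0.0, 0.0]
contact_force: [-0.4, 0.0, -0.2]
opening: 0.599
finger_force: 0.0
[ 0.47537407 -0.32688258  0.20764897]
well [[ 0.48709963 -0.07407904  0.055     ]]
camera at [ 0.46644119 -0.07195363  0.33276238] [ 0.4063871  -0.32633364  0.3319458 ]
315 160
1047 [ 0.42537482 -0.32920847  0.08987267] [0.02101004 0.02078302 0.0071819 ]
crop origin 255 100
```

View pics/w12c.png

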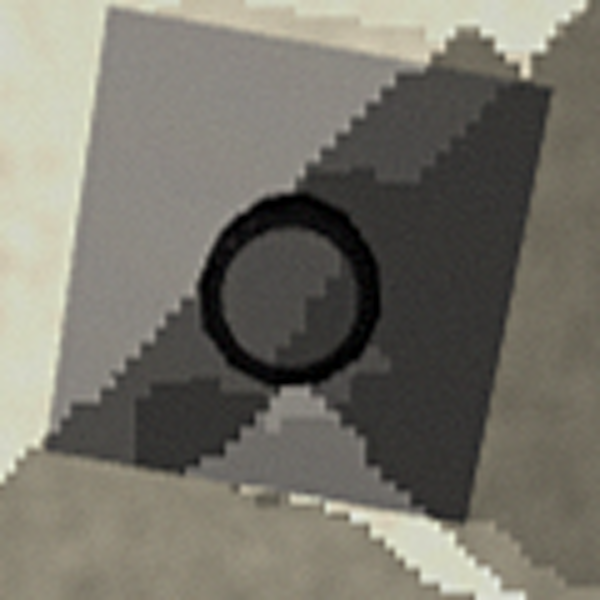

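```bash
python3 -c "
from h import *
c1=load('w11')[2];c2=load('w12')[2]
o=lambda c:-c[2].T@c[3]
a=atz(c1,[(314.4,156.0)],.055)[0]-o(c1);
# use mean attitude for both (same tool attitude commanded)
for R in (None,):
  b=atz(c2,[(312.6,157.3)],.09)[0]-o(c2); print('rel well',a,'rel probe',b,'abs probe',b+o(c2))
dc=np.array([.060,.255]); print('probe->well disp',a[:2]-b[:2]+dc)
c2b=(c2[0],c2[1],c1[2],-c1[2]@o(c2)); print('probe with R of view1',atz(c2b,[(312.6,157.3)],.09)[0]-o(c2))
print(np.degrees(cv2.Rodrigues(c1[2]@c2[2].T)[0].ravel()))
"
```

```text
rel well [ 0.02065844 -0.00212541 -0.27776238] rel probe [ 0.01834932 -0.00276304 -0.2419458 ] abs probe [ 0.42473641 -0.32909668  0.09      ]
probe->well disp [0.06230912 0.25563763]
probe with R of view1 [ 0.01872949 -0.00292258 -0.2419458 ]
[ 0.09027681  0.04039079 -0.01639565]
```

```bash
python3 -m handwheel '[-0.17,-0.015,0,0,0,0,-0.165,0,0,0,0,0,0,0,-0.2,0,0,0,0,0,-0.2,0,0,0,0,0,-0.2,0,0,0]' 0.6 30
python3 -m handwheel '[0,0,-0.15,0,0,0,0,0,-0.08,0,0,0,0,0,-0.035,0,0,0,0,0,0,0,0,0,0,0,0,0,0,0]'
python3 -m handwheel '[0,0,0,0,0,0,0,0,0,0,0,0,0,0,0,0,0,0]'
python3 -m handwheel '[0,0,0,0,0,0,0,0,0,0,0,0,0,0,0,0,0,0,0,0,0,0,0,0,0,0,0,0,0,0]' 0.15
python3 -m handwheel '[0,0,0,0,0,0,0,0,0,0,0,0,0,0,0,0,0,0]'
```

```text
time: 31.98
eef_pos: [0.4252, -0.3299, 0.1177]
tcp_rot: [0.007, 1.0, -0.001, 0.001]
contact_force: [-0.5, 0.8, -0.3]
opening: 0.6
finger_force: 0.0
time: 32.4
eef_pos: [0.4255, -0.3309, 0.0789]
tcp_rot: [0.007, 1.0, -0.001, 0.001]
contact_force: [-0.7, -0.5, -0.2]
opening: 0.6
finger_force: 0.0
time: 32.65
eef_pos: [0.4252, -0.3312, 0.0791]
tcp_rot: [0.008, 1.0, -0.001, 0.001]
contact_force: [-0.4, 0.0, 0.1]
opening: 0.598
finger_force: 0.0
time: 33.07
eef_pos: [0.4247, -0.3305, 0.0781]
tcp_rot: [0.008, 1.0, 0.0, 0.0]
contact_force: [-1.3, 1.8, 3.4]
opening: 0.245
finger_force: 29.3
time: 33.32
eef_pos: [0.4247, -0.3305, 0.0781]
tcp_rot: [0.008, 1.0, 0.0, 0.0]
contact_force: [-0.6, 2.5, 5.7]
opening: 0.249
finger_force: 29.4
```

```bash
python3 -m handwheel '[0,0,0.1,0,0,0,0,0,0.1,0,0,0,0,0,0.15,0,0,0,0,0,0.2,0,0,0,0,0,0.2,0,0,0]'
python3 -m handwheel '[0,0,0.2,0,0,0,0,0,0.1,0,0,0,0,0,0,0,0,0,0,0,0,0,0,0]'
python3 -m handwheel '[0.0414,0.1705,0,0,0,0,0.0414,0.1705,0,0,0,0,0.0414,0.1705,0,0,0,0,0.0414,0.1705,0,0,0,0,0.0414,0.1705,0,0,0,0]'
python3 -m handwheel '[0.0414,0.1705,0,0,0,0,0.0414,0.1705,0,0,0,0,0.0414,0.1705,0,0,0,0,0.0414,0.1705,0,0,0,0,0.0414,0.1705,0,0,0,0]'
python3 -m handwheel '[0,0,-0.15,0,0,0,0,0,-0.15,0,0,0,0,0,-0.15,0,0,0,0,0,-0.1,0,0,0,0,0,-0.05,0,0,0]'
python3 -m handwheel '[0,0,-0.05,0,0,0,0,0,0,0,0,0,0,0,0,0,0,0,0,0,0,0,0,0]'
python3 -c "
from h import *
im,d,c=snap('side','s13'); im2,d,c2=snap('wrist','w13'); print(ctrl.get_state()['eef_pos'],ctrl.get_state()['tcp_rot'])
cv2.imwrite('pics/s13c.png',np.hstack([cv2.resize(im[200:320,260:360],(380,456),interpolation=cv2.INTER_CUBIC),cv2.resize(im2[200:440,220:420],(380,456))]))"
```

```text
time: 33.73
eef_pos: [0.4238, -0.33, 0.1896]
tcp_rot: [0.008, 1.0, 0.001, -0.001]
contact_force: [0.8, -0.8, -0.3]
opening: 0.248
finger_force: 29.4
time: 34.07
eef_pos: [0.4246, -0.3308, 0.2352]
tcp_rot: [0.008, 1.0, -0.001, 0.0]
contact_force: [-0.5, -0.1, -0.9]
opening: 0.245
finger_force: 29.4
time: 34.48
eef_pos: [0.4545, -0.2008, 0.2318]
tcp_rot: [0.008, 1.0, 0.001, -0.002]
contact_force: [0.0, 0.0, 0.3]
opening: 0.249
finger_force: 29.5
time: 34.9
eef_pos: [0.4855, -0.0731, 0.2319]
tcp_rot: [0.008, 1.0, 0.001, -0.002]
contact_force: [0.6, -0.8, -0.4]
opening: 0.25
finger_force: 29.5
time: 35.32
eef_pos: [0.4834, -0.0735, 0.1396]
tcp_rot: [0.008, 1.0, 0.002, -0.004]
contact_force: [-0.1, 0.5, -0.5]
opening: 0.245
finger_force: 29.5
time: 35.65
eef_pos: [0.4873, -0.0751, 0.1385]
tcp_rot: [0.008, 1.0, -0.0, 0.001]
contact_force: [0.4, -1.1, 0.5]
opening: 0.247
finger_force: 29.5
[ 0.48742665 -0.0751124   0.13888857] [ 7.90015253e-03  9.99968063e-01 -4.17623277e-04  1.13382459e-03]
```

View pics/s13c.png

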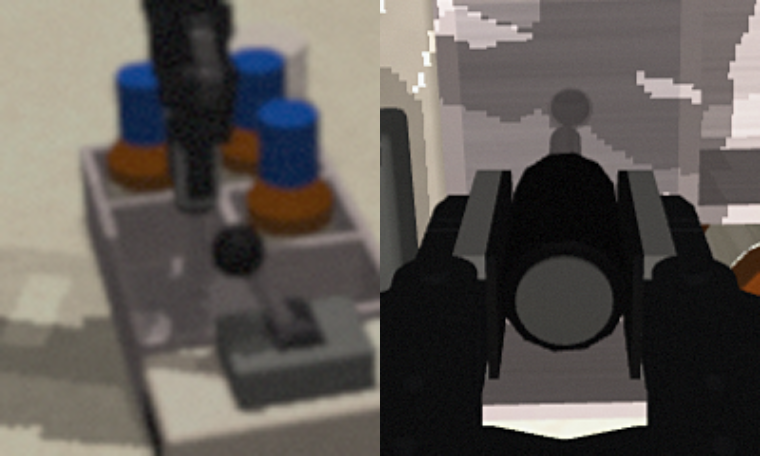

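```bash
python3 -c "
from h import *
im,d,c=load('w13');K,D,R,t=c
print('well',atz(c,[(320.5,256.3)],.055),'cam',-R.T@t)
pr=lambda P:cv2.projectPoints(np.array(P,float),cv2.Rodrigues(R)[0],t,K,D)[0].reshape(-1,2).round(1)
x,y=.4872,-.0750
print('tip, 8mm up, head bottom, head top',pr([[x,y,.068],[x,y,.076],[x,y,.110],[x,y,.150]]))
print('head ctr at z=.150 from px(564.5,302)', atz(c,[((564.5-380)/1.9+220,302/1.9+200)],.150))
cv2.imwrite('pics/w13c.png',cv2.resize(im[235:295,280:360],None,fx=8,fy=8,interpolation=cv2.INTER_CUBIC))"
```

```text
well [[ 0.48707436 -0.07353797  0.055     ]] cam [ 0.41820016 -0.07421941  0.26289932]
tip, 8mm up, head bottom, head top [[317.8 264.6]
 [317.9 270. ]
 [318.  298.8]
 [318.2 351.5]]
head ctr at z=.150 from px(564.5,302) [[ 0.48987283 -0.07539192  0.15      ]]
```

View pics/w13c.png

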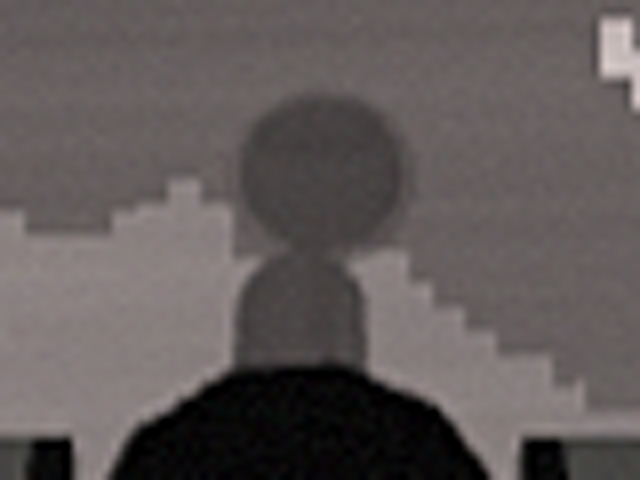

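The well mouth is at pixel (319.6,256.1) and the stem's centre line is at u≈317.3. So the stem needs about +1.2 mm in y before I lower it gently.

```bash
python3 -m handwheel '[0.002,0.008,0,0,0,0,0,0,-0.04,0,0,0,0,0,-0.04,0,0,0,0,0,-0.04,0,0,0,0,0,0,0,0,0]'
python3 -m handwheel '[0,0,0,0,0,0,0,0,0,0,0,0]'
python3 -m handwheel '[0,0,-0.03,0,0,0,0,0,-0.03,0,0,0,0,0,0,0,0,0,0,0,0,0,0,0]'
python3 -c "
from h import *
print(ctrl.get_state()['eef_pos'],ctrl.get_state()['contact_force'],ctrl.get_state()['wrist_torque'])"
```

```text
time: 36.17
eef_pos: [0.4857, -0.0731, 0.1178]
tcp_rot: [0.008, 1.0, 0.001, -0.002]
contact_force: [-0.5, -0.9, -1.6]
opening: 0.245
finger_force: 29.5
time: 36.33
eef_pos: [0.4869, -0.0736, 0.1195]
tcp_rot: [0.008, 1.0, 0.0, -0.0]
contact_force: [-0.4, -0.1, -0.3]
opening: 0.251
finger_force: 29.5
time: 36.67
eef_pos: [0.4866, -0.0735, 0.1102]
tcp_rot: [0.008, 1.0, 0.0, -0.0]
contact_force: [-0.2, -0.3, 0.1]
opening: 0.247
finger_force: 29.5
[ 0.48662836 -0.07347577  0.11020455] [-0.22157264 -0.25806287  0.09176247] [ 0.02654438 -0.07554257 -0.06989342]
```

```bash
python3 -m handwheel '[0,0,-0.04,0,0,0,0,0,-0.04,0,0,0,0,0,-0.04,0,0,0,0,0,-0.03,0,0,0,0,0,0,0,0,0]'
python3 -m handwheel '[0,0,-0.02,0,0,0,0,0,-0.01,0,0,0,0,0,0,0,0,0,0,0,0,0,0,0]'
python3 -m handwheel '[0,0,-0.01,0,0,0,0,0,-0.01,0,0,0,0,0,0,0,0,0,0,0,0,0,0,0]'
```

```text
time: 37.08
eef_pos: [0.486, -0.0733, 0.0866]
tcp_rot: [0.008, 1.0, 0.0, -0.001]
contact_force: [0.3, -0.6, -1.2]
opening: 0.244
finger_force: 29.5
time: 37.42
eef_pos: [0.487, -0.0736, 0.0838]
tcp_rot: [0.008, 1.0, -0.0, 0.0]
contact_force: [-0.7, -0.1, -0.4]
opening: 0.248
finger_force: 29.5
time: 37.75
eef_pos: [0.4875, -0.0737, 0.083]
tcp_rot: [0.008, 1.0, -0.0, -0.0]
contact_force: [-5.4, 1.7, 11.7]
opening: 0.246
finger_force: 30.8
```

```bash
python3 -m handwheel '[0,0,0,0,0,0,0,0,0,0,0,0,0,0,0,0,0,0]' 0.5
python3 -m handwheel '[0,0,0.1,0,0,0,0,0,0.2,0,0,0,0,0,0.25,0,0,0,0,0,0.25,0,0,0,0,0,0.2,0,0,0]'
python3 -m handwheel '[0.15,0.2,0,0,0,0,0.15,0.2,0,0,0,0,0,0,0,0,0,0,0,0,0,0,0,0]'
python3 - <<'E'
from h import *
im,d,c=snap('wrist','w14'); s=ctrl.get_state(); print(s['eef_pos'])
for n in('scene','side'):
    _,d,c=snap(n,n+'14'); W=cloud(d,c)
    for nm,x,y,z0,z1 in(('head',.487,-.074,.085,.11),('ball',.497,-.146,.115,.15)):
        q=W[(abs(W[...,0]-x)<.04)&(abs(W[...,1]-y)<.03)&(W[...,2]>z0)&(W[...,2]<z1)]
        if len(q): print(n,nm,len(q),q.max(0).round(4),((q.min(0)+q.max(0))/2).round(4),np.ptp(q,axis=0).round(3))
E
```

```text
time: 38.0
eef_pos: [0.487, -0.0736, 0.0807]
tcp_rot: [0.008, 1.0, -0.0, 0.0]
contact_force: [1.1, 0.6, 0.3]
opening: 0.499
finger_force: 0.0
time: 38.42
eef_pos: [0.4873, -0.0737, 0.2332]
tcp_rot: [0.008, 1.0, -0.0, 0.001]
contact_force: [0.1, -0.5, 0.6]
opening: 0.5
finger_force: 0.0
time: 38.75
eef_pos: [0.5323, -0.0124, 0.2303]
tcp_rot: [0.006, 1.0, -0.0, -0.0]
contact_force: [0.1, -0.5, -0.5]
opening: 0.501
finger_force: 0.0
[ 0.53166225 -0.01319345  0.22993105]
scene head 83 [ 0.5011 -0.0629  0.1016] [ 0.4897 -0.0731  0.0933] [0.023 0.02  0.017]
scene ball 119 [ 0.5105 -0.1328  0.1404] [ 0.4989 -0.1441  0.1278] [0.023 0.023 0.025]
side head 87 [ 0.4996 -0.0647  0.0987] [ 0.4893 -0.0752  0.0919] [0.02  0.021 0.014]
side ball 167 [ 0.5072 -0.139   0.1399] [ 0.4952 -0.1491  0.1287] [0.024 0.02  0.023]
```

View pics/w14.png

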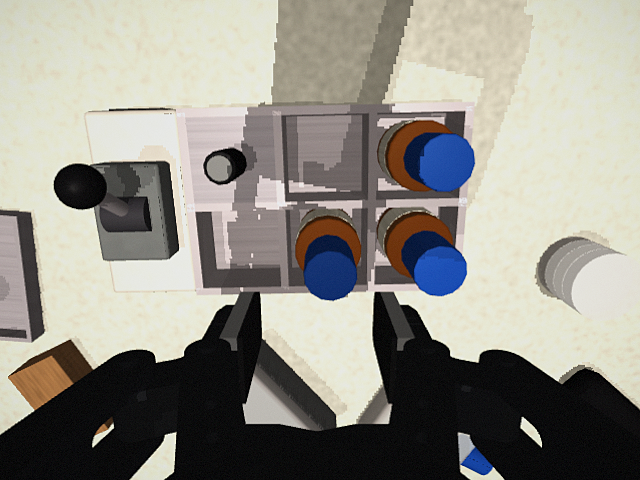

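The wrist view shows all three bottles upright in their cells. The probe head is at (220,166) and the lever ball at (80,186). I'll check how deep the probe sits.

```bash
python3 - <<'E'
from h import *
im,d,c=load('w14'); W=cloud(d,c)
f=lambda u,v,r=3: np.nanmedian(W[v-r:v+r+1,u-r:u+r+1].reshape(-1,3),axis=0).round(4)
print('head top',f(218,167),'block',f(200,130),f(258,185),'ball',f(75,180), 'pod',f(160,185))
for n,x in(('scene0',(.427,-.327)),('scene14',(.488,-.074)),('side0',(.427,-.327)),('side14',(.488,-.074))):
    _,d,c=load(n); V=cloud(d,c); q=V[(abs(V[...,0]-x[0])<.015)&(abs(V[...,1]-x[1])<.015)&(V[...,2]>.06)&(V[...,2]<.13)]
    print(n,np.percentile(q[:,2],[50,80,90,95]).round(4))
E
```

```text
head top [ 0.4879 -0.0746  0.0966] block [ 0.4656 -0.0953  0.0553] [ 0.5054 -0.0561  0.0555] ball [ 0.49   -0.1417  0.1376] pod [ 0.5019 -0.1214  0.0737]
scene0 [0.0798 0.0896 0.0908 0.0917]
scene14 [0.085  0.0951 0.0971 0.0986]
side0 [0.0825 0.09   0.0906 0.0911]
side14 [0.0808 0.0949 0.0964 0.0972]
```

The head top is at 0.0955–0.0966 against 0.095 expected, so the probe is home. Next is the lever: fingers shut, down on its −x side, then push +x.

```bash
python3 -m handwheel '[-0.1067,-0.1753,0,0,0,0,-0.1067,-0.1753,0,0,0,0,-0.1067,-0.1753,0,0,0,0,-0.1067,-0.1753,0,0,0,0,-0.1067,-0.1753,0,0,0,0]' 0
python3 -m handwheel '[0,0,0,0,0,0,0,0,0,0,0,0,0,0,-0.2,0,0,0,0,0,-0.2,0,0,0,0,0,-0.2,0,0,0]'
python3 -m handwheel '[0,0,-0.07,0,0,0,0,0,0,0,0,0,0,0,0,0,0,0]'
python3 -m handwheel '[0.08,0,0,0,0,0,0.08,0,0,0,0,0,0.08,0,0,0,0,0,0.08,0,0,0,0,0,0.08,0,0,0,0,0]'
python3 -m handwheel '[0.04,0,0,0,0,0,0.03,0,0,0,0,0,0.03,0,0,0,0,0,0,0,0,0,0,0,0,0,0,0,0,0]'
```

```text
time: 39.32
eef_pos: [0.4502, -0.1467, 0.2303]
tcp_rot: [0.008, 1.0, -0.0, -0.0]
contact_force: [1.5, -0.7, -0.5]
opening: -0.001
finger_force: 0.0
time: 39.73
eef_pos: [0.4524, -0.1449, 0.1403]
tcp_rot: [0.008, 1.0, -0.0, 0.001]
contact_force: [0.4, -0.6, 0.1]
opening: 0.0
finger_force: 0.0
time: 39.98
eef_pos: [0.4522, -0.1448, 0.1305]
tcp_rot: [0.008, 1.0, 0.0, -0.0]
contact_force: [-0.4, -0.5, 0.9]
opening: 0.001
finger_force: 0.0
time: 40.4
eef_pos: [0.5139, -0.1455, 0.1332]
tcp_rot: [0.008, 1.0, -0.001, 0.002]
contact_force: [-0.5, -0.7, -0.1]
opening: 0.001
finger_force: 0.7
time: 40.82
eef_pos: [0.5266, -0.1452, 0.1309]
tcp_rot: [0.008, 1.0, -0.0, -0.001]
contact_force: [-4.7, -0.2, 3.4]
opening: 0.002
finger_force: 2.1
```

```bash
python3 -m handwheel '[0.015,0,0,0,0,0,0,0,0,0,0,0,0,0,0,0,0,0]'
python3 -m handwheel '[-0.15,0,0,0,0,0,-0.2,0,0,0,0,0,-0.1,0,0.2,0,0,0,0,0,0.25,0,0,0,0,0,0.25,0,0,0]'
python3 -m handwheel '[-0.1,0.2,0.1,0,0,0,-0.1,0.2,0,0,0,0,0,0,0,0,0,0]'
python3 look.py 15
python3 - <<'E'
from h import *
for n in('scene15','side15'):
    im,d,c=load(n); W=cloud(d,c)
    for nm,x,y,z0,z1 in(('ball',.54,-.146,.113,.15),('head',.488,-.074,.075,.11),('tA',.559,-.333,.09,.12),('tB',.613,-.333,.09,.12)):
        q=W[(abs(W[...,0]-x)<.026)&(abs(W[...,1]-y)<.026)&(W[...,2]>z0)&(W[...,2]<z1)]
        if len(q): print(n,nm,len(q),((q.min(0)+q.max(0))/2).round(4),np.percentile(q[:,2],95).round(4))
cv2.imwrite('pics/fin.png',np.hstack([cv2.resize(load('side15')[0][150:430,240:480],None,fx=1.6,fy=1.6),cv2.resize(load('scene15')[0][130:410,130:380],None,fx=1.6,fy=1.6)]))
E
```

```text
time: 41.07
eef_pos: [0.5269, -0.1452, 0.1308]
tcp_rot: [0.007, 1.0, 0.0, -0.004]
contact_force: [-10.5, 0.0, 8.5]
opening: 0.001
finger_force: 5.5
time: 41.48
eef_pos: [0.4604, -0.1445, 0.2354]
tcp_rot: [0.008, 1.0, 0.001, -0.0]
contact_force: [0.6, -0.9, -0.6]
opening: 0.0
finger_force: 0.0
time: 41.73
eef_pos: [0.4309, -0.082, 0.2521]
tcp_rot: [0.007, 1.0, 0.0, 0.002]
contact_force: [-0.8, 0.1, -0.5]
opening: -0.001
finger_force: 0.0
side (0.555, 0.064) 140 [0.55 0.06] top 0.121 [0.028 0.033]
side (0.487, 0.0635) 140 [0.484 0.058] top 0.121 [0.027 0.029]
side (0.5557, -0.004) 177 [ 0.553 -0.006] top 0.121 [0.029 0.037]
scene (0.555, 0.064) 229 [0.554 0.066] top 0.123 [0.037 0.031]
scene (0.487, 0.0635) 191 [0.487 0.064] top 0.124 [0.034 0.03 ]
scene (0.5557, -0.004) 216 [ 0.555 -0.002] top 0.123 [0.037 0.031]
[ 0.43181234 -0.08436468  0.25088671] 41.8333
scene15 ball 119 [ 0.5529 -0.1443  0.1272] 0.1383
scene15 head 115 [ 0.4897 -0.0735  0.0879] 0.0973
scene15 tA 147 [ 0.5607 -0.3324  0.0987] 0.1054
scene15 tB 151 [ 0.613  -0.3307  0.0988] 0.1059
side15 ball 172 [ 0.5503 -0.1493  0.1263] 0.1377
side15 head 143 [ 0.4891 -0.0763  0.0869] 0.0972
side15 tA 357 [ 0.558  -0.3354  0.0982] 0.1049
side15 tB 339 [ 0.6117 -0.3327  0.098 ] 0.1047
```

View pics/fin.png

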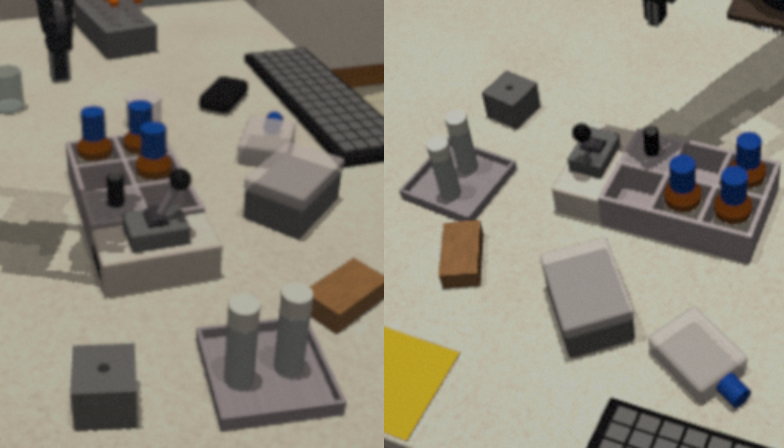

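The ball moved about 55 mm and the push met a hard stop at 10 N, so the lever is on. Both tubes stand in the tray, the three bottles stand in their cells and the probe is home. I'm handing it in.

```bash
python3 -c "
from plant import ctrl
print(ctrl.sign_off())"
```

```text
the job is handed in; nothing more can be done
None
```

I handed the job in at about 42 s on the robot's clock: both tubes stand in the discard tray, all three bottles stand in their own cells, the probe is home in the well and the lever is fully on. The hand-in gave no verdict back, so this rests on my last camera check.

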